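# Strip the set glue-up stack and case the keel

### The job

The glue has set, so take the pressing stack apart from the top down, one piece at a time: stand the steel weight on the middle of the round blue pad, lay the brass bar squarely along the middle of the green strip, put the cork pad flat inside the white porcelain dish, and lay the oak keel blank flat inside the open wooden case. Set each piece down and let go of it before taking the next, tipping none of them over and not dropping the heavy weight or bar from a height. Then close the case lid fully over the keel, without letting it slam.

Things in the scene. Friction and masses are not known exactly. Their poses are not given: they have to be found in the camera images.
- weight: Dark steel cylinder, the top piece of the stack: 32 mm diameter, 43 mm tall with a chamfered top rim, about 0.25 kg. Origin at the centre of its underside, z up.
- bar: Yellow brass pressing bar, under the weight: 36 mm (its x) by 80 mm (its y, long) by 12 mm thick, about 0.28 kg. Origin at the centre of its underside.
- cork: Dark brown cork pad, under the brass bar: 40 mm (its x) by 116 mm (its y, long) by 14 mm thick, 0.02 kg. Origin at the centre of its underside.
- keel: Pale varnished oak keel blank, the bottom piece of the stack, lying on the bench: 40 mm (its x) by 150 mm (its y, long) by 20 mm thick, 0.09 kg. Origin at the centre of its underside.
- pad: Round blue plastic pad for the weight, fixed: 68 mm diameter, 4 mm thick. Origin at the centre of its underside, on the bench.
- strip: Green plastic strip for the brass bar, fixed: 52 mm (its x) by 100 mm (its y, long) by 4 mm thick. Origin at the centre of its underside, on the bench.
- dish: Chipped white porcelain palette dish for the cork pad, fixed, open above: outside 112 mm (its x) by 160 mm (its y, long) by 15 mm high; walls 6 mm, floor 6 mm thick, so 100 by 148 mm inside. Origin at the centre of its underside.
- case: Dark wooden case for the keel, fixed, its lid open at the start: outside 126 mm (its x) by 186 mm (its y, long) by 42 mm high; walls 6 mm, floor 6 mm thick, so 114 by 174 mm inside and 36 mm deep. Origin at the centre of its underside. The lid is hinged along the top of the far (+x of the case) long wall: the hinge line runs along the case's y at x = +63 mm, z = 42 mm.
- case_lid (a joint): Lid angle in rad: 0 closed flat on the rim, 1.57 standing upright over the hinge, up to 1.9 leaning away from the robot. It stays where it is left (stiff hinge; about 1 to 2.5 N at the lid's free edge closes it). The lid is a 126 mm (hinge to free edge) by 186 mm board, 8 mm thick.
- case_lid_handle (a point): Centre of the grip of the brass knob on the lid's outer face (28 mm diameter, standing 43 mm out of the face). It lies midway along the lid, 96 mm from the hinge line, 35 mm out of the outer face.
Not all that is in view belongs to the job. Leave any purple or turquoise look-alike of the cork alone.

How it is judged (in metres and radians):
On the way, in this order (a step that is already met when the one before it is completed fails the run):
1. the steel weight stands released on the blue pad (horizontal distance between weight and pad below 0.015 m and z of weight in the frame of pad below 0.008 m and linear speed of weight below 0.02 m/s and contact force between weight and the fingers below 0.05 N and angle between weight's own z axis and vertical below 0.1 rad), for 0.2 s.
2. the brass bar lies released on the green strip (horizontal distance between bar and strip below 0.012 m and angle between the y axis of bar and the y axis of strip, either way round below 0.2 rad and z of bar in the frame of strip below 0.008 m and linear speed of bar below 0.02 m/s and contact force between bar and the fingers below 0.05 N and angle between bar's own z axis and vertical below 0.1 rad), for 0.2 s.
3. the cork pad lies released in the dish (horizontal distance between cork and dish below 0.036 m and z of cork in the frame of dish below 0.01 m and linear speed of cork below 0.02 m/s and contact force between cork and the fingers below 0.05 N and angle between cork's own z axis and vertical below 0.1 rad), for 0.2 s.
4. the keel blank lies released in the case, the lid still open (horizontal distance between keel and case below 0.045 m and z of keel in the frame of case below 0.011 m and linear speed of keel below 0.02 m/s and contact force between keel and the fingers below 0.05 N and angle between keel's own z axis and vertical below 0.1 rad and value of joint case_lid above 0.8 rad), for 0.2 s.
At the end, for the whole second after the job is handed in: Weight upright on the blue pad within 15 mm of its centre; bar flat on the green strip within 12 mm of its centre and 0.2 rad of its line; cork flat on the dish floor; keel flat on the case floor; lid within 0.06 rad of closed; all released and at rest (all of step 1 and all of step 2 and all of step 3 and horizontal distance between keel and case below 0.045 m and z of keel in the frame of case below 0.011 m and linear speed of keel below 0.02 m/s and contact force between keel and the fingers below 0.05 N and angle between keel's own z axis and vertical below 0.1 rad and value of joint case_lid below 0.06 rad); the robot touches nothing.
It fails at once if the lid slams (closes faster than 3 rad/s) (velocity of joint case_lid below -3 rad/s).
It fails at once if a piece is tipped over (more than 0.8 rad) (angle between any of weight, bar, cork, keel's own z axis and vertical above 0.8 rad).
It fails at once if the weight is dropped or banged on its pad, or the bar on its strip (more than 50 N) (contact force between weight and pad above 50 N or contact force between bar and strip above 50 N).
It also fails if it takes over 131 s, if anything falls off the work surface, if the arm or the gripper's body presses on something with over 40 N, if the wrist force passes 120 N, or if a joint passes its speed limit or range.

### The arm

A 6-joint arm with a two-finger parallel gripper is mounted at the origin on the work surface. World frame = base frame: x ahead of the robot, y to its left, z up, the work surface at z = 0. Lengths are in m, angles in degrees, forces in N, time in s.
With the tool pointing down it reaches from about 0.35 to 0.925 m from the base axis. Payload 6.4 kg.
Tool frame: the origin (TCP) lies at the very end of the fingers, on their centre line; the grasp point (between the pads) lies 19 mm behind it; z points along the fingers, x is the direction in which the jaws open and shut, and the axes are right-handed (so a half turn about z gives the same grasp; the last joint's range is limited). The gripper opens to 94 mm and grips with 3 to 60 N. Pads are 16 mm wide; open, the fingers measure 119 mm over their backs; the gripper's body (75 mm by 177 mm) begins 78 mm behind the grasp point.
Start: joints at [-84.345, 14.043, 89.255, -0, 76.702, -9.975], TCP at [0.175, -0.626, 0.166] pointing down, gripper open.
Joint ranges: [-179.41, 179.41], [-58.25, 129.5], [7.25, 145.43], [-54.29, 234.29], [11.92, 165.04], [-157.13, 157.13]. Speed limits (degrees/s): [147.25, 147.25, 180, 180, 180, 180].

### API

Orientations are given as a 3x3 rotation matrix whose columns are the frame's x, y, z axes.
In Python, from station import manip, cams, finder gives the robot as it stands.
- The arm moves only by the tool step_arm, never from a script. Its argument "steps" is a list that holds one entry, the list of rows, each a list of 7 numbers: the opening, from -1 (shut) to 1 (fully open), then the shift along the tool's x, y, z in units of 200 mm (1.0 is 200 mm), then the turn, a rotation vector about the tool's x, y, z in units of pi rad (1.0 is pi rad). A call has exactly 5 rows; each row shifts and turns the commanded pose from where the row before left it, along the tool's axes as they then stand; what a row does not reach is not made up. A row lasts 1/8 s, in which the tool goes at most 62.5 mm and 10.7 degrees, less where a joint would pass 70% of its speed; a pose out of reach is approached as far as the arm can. A call with a number of a shift or a turn outside -1 to 1 is refused whole. A call with a gripper value outside its range is refused whole. The fingers move at their own pace and stop on an object; "force" is the grip in N (left out, the last holds). Time passes only in rows, so rows that do not move let the fingers close, or fill a call up. It gives the time, the measured TCP pose, the force and the opening at its end, in the units of the state.
- manip.observe(): the state, without advancing time (a new reading comes with each control period).
- cams.grab_frame(name): name is "scene" or "side" or "wrist"; returns a dict with "image" (400x640x3 uint8, red, green, blue), "mtx" (3x3 intrinsics, pixels), "rvec" (rotation vector, rad) and "tvec" (3), from world to camera coordinates, as OpenCV has them. Camera axes: x right, y down, z forward; pixel columns grow to the right and rows downward; lengths in m; the calibration is good to about 2 mm. A picture is of the moment at which its call begins. There is no depth.
- manip.hand_in(): hands the job in, once; it reports no verdict.
Trained networks look in a picture, given as the dict that the camera call returned (one of the last four; its "shot" number tells which), for a name from the list of things; names that differ only in an ending like _2 or _b are one class to them, and where a whole thing is asked for, a point or a joint stands for the part that bears it (a point fixed in the world has none). Each returns a list of dicts, best first, with "p" (0 to 1); they miss things now and then, are a little off and sometimes report something else, mostly with a low value. They report only what shows in the picture. A call takes as long as a camera call. They do not tell look-alikes from the thing itself.
- finder.spot_in(picture, query): "point" ([x, y, z] in m, in world coordinates, good to about 4 mm: the middle of the surface that is visible of it).
The state is a dict: "time_s": time; "joints": joint angles; "qd": joint speeds; "effort": joint torques, N m; "tool_pos": TCP position; "orientation": TCP orientation; "ft_force": force on the tool from outside, world axes, zero at the start; "wrist_torque": the same for the moment, N m; "finger_gap": finger opening in m.
Only numpy, scipy, OpenCV 4.12 (cv2) and the standard library are available. Lean on these libraries where they do the work, as an engineer would, in place of code of your own. Each camera call takes 0.05 s, during which the arm holds its last target. There are 200 camera calls.

## Working session

There is one attempt and no reset: what is moved stays moved. The work goes in short steps, Python scripts to look and compute and a tool call to move; the robot and the scene stay as the last step left them, time stands still between calls to the robot, and variables do not carry over. Pictures are saved under pics/ and viewed, about 12 in all and at most 16, crops included, and the job is handed in when it is done.

Besides the shell and the picture viewer there is one more tool, called after "Call:" as name(argument=value, ...), one argument or row to a line, values as JSON. step_arm: Moves the arm, as the interface text tells. Its arguments: {"type":"object","properties":{"steps":{"type":"array"},"force":{"type":"number"}},"required":["steps"]}

```bash
mkdir -p pics; ls; cat > h.py <<'E'
import numpy as np, cv2
from station import manip, cams, finder
def P(f,pts):
    return cv2.projectPoints(np.float64(pts).reshape(-1,1,3),f["rvec"],f["tvec"],f["mtx"],None)[0].reshape(-1,2)
def ray(f,uv,z):
    R=cv2.Rodrigues(np.float64(f["rvec"]))[0];t=np.float64(f["tvec"]).ravel()
    c=-R.T@t; d=R.T@np.linalg.inv(f["mtx"])@np.array([uv[0],uv[1],1.])
    return c+d*(z-c[2])/d[2]
def save(f,n): cv2.imwrite("pics/"+n,cv2.cvtColor(f["image"],cv2.COLOR_RGB2BGR))
E
python3 - <<'E'
from h import *
np.set_printoptions(precision=4,suppress=True)
for n in ["scene","side"]:
    f=cams.grab_frame(n); save(f,n+"0.png"); np.save(n+"0.npy",f,allow_pickle=True)
    for q in ["weight","bar","cork","keel","pad","strip","dish","case","case_lid","case_lid_handle"]:
        print(n,q,[(round(d["p"],2),np.round(d["point"],3)) for d in finder.spot_in(f,q)[:4]])
print(manip.observe())
E
```

```text
pics
scene weight [(0.75, array([0.437, 0.037, 0.005])), (0.49, array([ 0.529, -0.31 ,  0.076]))]
scene bar [(0.75, array([ 0.528, -0.317,  0.047])), (0.19, array([ 0.536, -0.341,  0.039]))]
scene cork [(0.97, array([ 0.662, -0.341,  0.012])), (0.83, array([ 0.396, -0.326,  0.011])), (0.76, array([ 0.539, -0.342,  0.032])), (0.68, array([ 0.398, -0.515,  0.013]))]
scene keel [(0.64, array([ 0.537, -0.351,  0.018]))]
scene pad [(0.7, array([ 0.654, -0.1  ,  0.004]))]
scene strip [(0.74, array([0.626, 0.072, 0.004]))]
scene dish [(0.94, array([0.436, 0.035, 0.005])), (0.26, array([ 0.539, -0.353,  0.014]))]
scene case [(0.95, array([0.527, 0.303, 0.033]))]
scene case_lid [(0.87, array([0.558, 0.301, 0.119]))]
scene case_lid_handle [(0.86, array([0.553, 0.305, 0.113]))]
side weight []
side bar [(0.51, array([ 0.504, -0.28 ,  0.042]))]
side cork [(0.8, array([ 0.648, -0.327,  0.015])), (0.63, array([ 0.506, -0.264,  0.032])), (0.57, array([ 0.408, -0.311,  0.012])), (0.55, array([ 0.427, -0.495,  0.012]))]
side keel []
side pad [(0.78, array([ 0.646, -0.093,  0.006]))]
side strip [(0.74, array([0.621, 0.08 , 0.002]))]
side dish [(0.63, array([0.432, 0.043, 0.005])), (0.6, array([0.512, 0.327, 0.034]))]
side case [(0.87, array([0.511, 0.328, 0.037]))]
side case_lid []
side case_lid_handle [(0.82, array([0.54 , 0.329, 0.114]))]
{'time_s': 1.1, 'joints': array([-84.3468,  14.0429,  89.2541,  -0.0002,  76.7015,  -9.9735]), 'qd': array([ 0.0121, -0.0334,  0.0293,  0.1024,  0.0548,  0.027 ]), 'effort': array([  0.0001, -41.5844, -31.4879,   0.0686,   0.029 ,  -0.    ]), 'tool_pos': array([ 0.1751, -0.626 ,  0.1662]), 'orientation': array([[ 0.2694, -0.963 , -0.    ],
       [-0.963 , -0.2694, -0.    ],
       [ 0.    ,  0.    , -1.    ]]), 'ft_force': array([ 0.0575,  0.367 , -1.3594]), 'wrist_torque': array([ 0.0239, -0.0106, -0.0072]), 'finger_gap': 0.09422525377453311}
```

View pics/scene0.png

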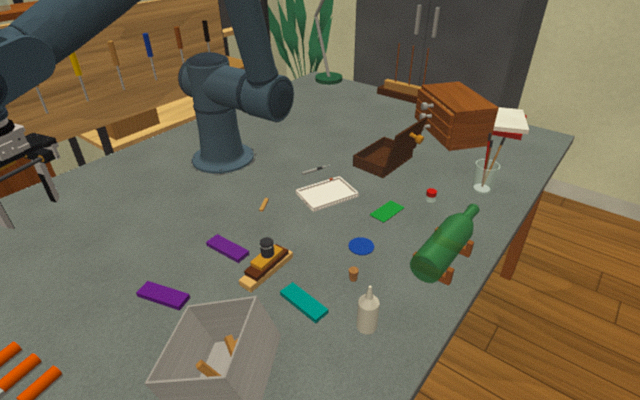

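View pics/side0.png

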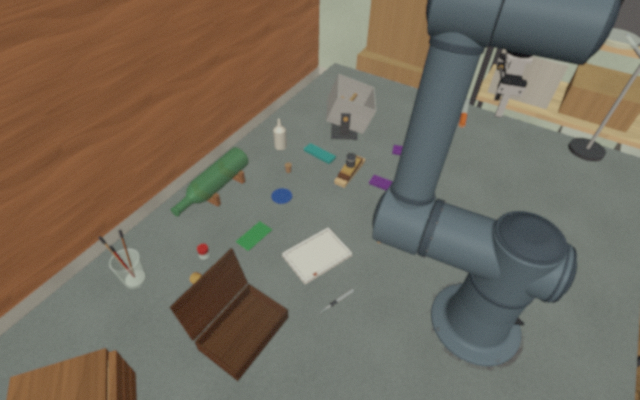

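Stack at scene (266,262): black weight on yellow bar, brown cork, pale keel. The look-alikes are purple at (228,247) and (163,295) and teal at (303,301). Pad is at (361,246), strip (387,211), dish (327,193), case (390,155). Next is a close crop of the stack and the targets from both cameras.

```bash
python3 - <<'E'
from h import *
np.set_printoptions(precision=4,suppress=True)
s=np.load("scene0.npy",allow_pickle=True).item();d=np.load("side0.npy",allow_pickle=True).item()
a=cv2.resize(s["image"][225:295,225:305],None,fx=5,fy=5,interpolation=cv2.INTER_CUBIC)
b=cv2.resize(d["image"][140:210,310:390],None,fx=5,fy=5,interpolation=cv2.INTER_CUBIC)
cv2.imwrite("pics/c1.png",np.hstack([a,b])[:,:,::-1])
w=cams.grab_frame("wrist");R=cv2.Rodrigues(np.float64(w["rvec"]))[0];c=-R.T@np.ravel(w["tvec"])
o=manip.observe();T=o["orientation"]
print("cam in tool",T.T@(c-o["tool_pos"]),"\n",T.T@R.T,w["mtx"])
for f in (s,d):
    h=cv2.cvtColor(f["image"],cv2.COLOR_RGB2HSV)
    for n,lo,hi in(("pad",(105,120,60),(125,255,255)),("strip",(50,150,60),(75,255,255))):
        m=cv2.inRange(h,lo,hi);k,l,st,ce=cv2.connectedComponentsWithStats(m)
        for i in range(1,k):
            if st[i,4]>80:
                y,x=np.nonzero(l==i); w=np.array([ray(f,p,0.004)[:2] for p in zip(x,y)])
                print(n,st[i],w.mean(0),np.rad2deg(cv2.minAreaRect(np.float32(w*1000))[2]/57.3),np.array(cv2.minAreaRect(np.float32(w*1000))[:2]).round(0).tolist())
E
```

```text
cam in tool [ 0.0005 -0.0805 -0.2178] 
 [[ 1.      0.0011  0.    ]
 [-0.0011  0.9615  0.2747]
 [ 0.0003 -0.2747  0.9615]] [[303.9034   0.     321.6163]
 [  0.     303.9034 204.0879]
 [  0.       0.       1.    ]]
pad [143  33   9  24 102] [-1.5433  0.7015] 59.87766559118562 [[-1552.0, 705.0], [29.0, 610.0]]
pad [349 237  25  18 349] [ 0.6526 -0.0974] 34.96429383566757 [[652.0, -96.0], [63.0, 67.0]]
strip [370 201  34  21 353] [0.6269 0.0753] 82.86142713462586 [[627.0, 77.0], [98.0, 51.0]]
pad [272 189  19  14 212] [ 0.6497 -0.0952] 34.47350052041328 [[651.0, -95.0], [57.0, 58.0]]
```

View pics/c1.png

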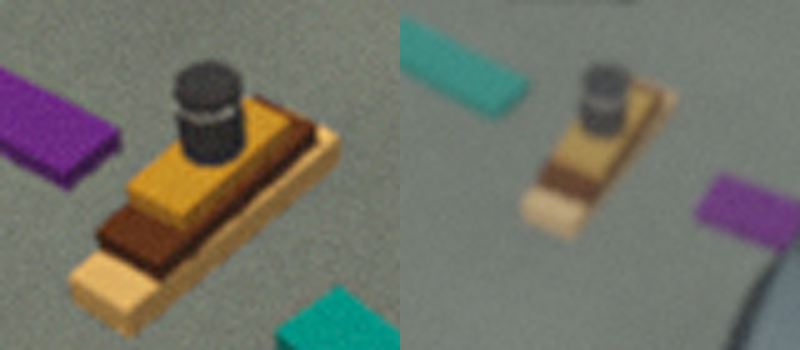

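The crop shows the stack clearly (left half: weight (208,110), bar (210,170), cork, keel). Its pieces are the brown, yellow and pale ones, away from the purple and teal look-alikes. I'll measure the line and weight position.

```bash
python3 - <<'E'
from h import *
np.set_printoptions(precision=4,suppress=True)
s=np.load("scene0.npy",allow_pickle=True).item();d=np.load("side0.npy",allow_pickle=True).item()
g=lambda x,y,z:ray(s,(225+x/5-.4,225+y/5-.4),z)
g2=lambda x,y,z:ray(d,(310+(x-400)/5-.4,140+y/5-.4),z)
a,b=g(130,310,.02),g(340,150,.02);c=g(70,282,.02);print("keel",a,b,c,(b+c)/2,np.rad2deg(np.arctan2(*(b-a)[1::-1])),np.linalg.norm(b-a))
print("w top",g(210,77,.089),"bottom",g(212,147,.046))
print("side w top",g2(606,75,.089),"bottom",g2(603,122,.046))
c,a,b=g2(522,207,.02),g2(575,220,.02),g2(678,98,.02);print("side keel",(b+c)/2,np.rad2deg(np.arctan2(*(b-a)[1::-1])),np.linalg.norm(b-a))
E
```

```text
keel [ 0.541  -0.3824  0.02  ] [ 0.5461 -0.244   0.02  ] [ 0.5064 -0.3871  0.02  ] [ 0.5263 -0.3155  0.02  ] 87.8696075170559 0.13847281286533092
w top [ 0.5171 -0.2979  0.089 ] bottom [ 0.5158 -0.3003  0.046 ]
side w top [ 0.5159 -0.3006  0.089 ] bottom [ 0.5163 -0.3039  0.046 ]
side keel [ 0.5152 -0.3048  0.02  ] -90.62233622002155 0.1435856577810831
```

Call:
step_arm(
  steps=[
    [[1, -0.11, -0.2085, -0.027, 0, 0, 0], [1, -0.11, -0.2085, -0.027, 0, 0, 0], [1, -0.11, -0.2085, -0.027, 0, 0, 0], [1, -0.11, -0.2085, -0.027, 0, 0, 0], [1, -0.11, -0.2085, -0.027, 0, 0, 0]],
  ],
)

```text
time_s: 1.78
tool_pos: [0.3473, -0.4627, 0.1935]
orientation: [[0.269, -0.963, 0.0], [-0.963, -0.269, -0.0], [0.0, -0.0, -1.0]]
ft_force: [0.5, 0.1, -0.0]
finger_gap: 0.0941
```

Call:
step_arm(
  steps=[
    [[1, -0.11, -0.2085, -0.027, 0, 0, 0], [1, -0.11, -0.2085, -0.027, 0, 0, 0], [1, -0.11, -0.2085, -0.027, 0, 0, 0], [1, -0.11, -0.2085, -0.027, 0, 0, 0], [1, -0.11, -0.2085, -0.027, 0, 0, 0]],
  ],
)

```text
time_s: 2.4
tool_pos: [0.5185, -0.3006, 0.2205]
orientation: [[0.269, -0.963, 0.0], [-0.963, -0.269, -0.0], [0.0, -0.0, -1.0]]
ft_force: [-0.2, -0.7, -0.8]
finger_gap: 0.0938
```

Call:
step_arm(
  steps=[
    [[1, 0, 0, 0, 0, 0, -0.055], [1, 0, 0, 0, 0, 0, -0.055], [1, 0, 0, 0, 0, 0, -0.055], [1, 0, 0, 0, 0, 0, -0.055], [1, 0, 0, 0, 0, 0, -0.055]],
  ],
)

```text
time_s: 3.02
tool_pos: [0.5174, -0.3017, 0.2202]
orientation: [[0.91, -0.415, 0.0], [-0.415, -0.91, 0.0], [-0.0, -0.0, -1.0]]
ft_force: [0.0, 0.3, -0.9]
finger_gap: 0.094
```

Call:
step_arm(
  steps=[
    [[1, 0, 0, 0, 0, 0, -0.055], [1, 0, 0, 0, 0, 0, -0.055], [1, 0, 0, 0, 0, 0, -0.028], [1, 0, 0, 0, 0, 0, 0], [1, 0, 0, 0, 0, 0, 0]],
  ],
)

```text
time_s: 3.65
tool_pos: [0.5174, -0.3017, 0.2202]
orientation: [[1.0, -0.002, 0.0], [-0.002, -1.0, -0.0], [0.0, 0.0, -1.0]]
ft_force: [-0.6, 0.3, -0.4]
finger_gap: 0.0943
```

```bash
cat >> h.py <<'E'
def rows(target,heading,n=5):
    """tool pointing down; print needed shift (tool units) & turn"""
    o=manip.observe();T=o["orientation"];c,s=np.cos(np.deg2rad(heading)),np.sin(np.deg2rad(heading))
    G=np.array([[c,s,0],[s,-c,0],[0,0,-1.]])
    print("at",o["tool_pos"].round(4),"t",round(o["time_s"],2),"gap",round(o["finger_gap"],4),"F",o["ft_force"].round(1))
    print("shift tot",(T.T@(np.array(target)-o["tool_pos"])/.2).round(4),"turn",(cv2.Rodrigues(T.T@G)[0].ravel()/np.pi).round(4), "mm",((np.array(target)-o["tool_pos"])*1000).round(1))
E
python3 - <<'E'
from h import *
np.set_printoptions(precision=4,suppress=True)
w=cams.grab_frame("wrist");save(w,"w1.png");np.save("w1.npy",w,allow_pickle=True)
for q in ["weight","bar","cork","keel"]: print(q,[(round(d["p"],2),np.round(d["point"],3)) for d in finder.spot_in(w,q)[:3]])
rows([.516,-.301,.2],0)
E
```

```text
weight [(0.72, array([ 0.514, -0.299,  0.087]))]
bar [(0.55, array([ 0.517, -0.286,  0.048]))]
cork [(0.82, array([ 0.387, -0.312,  0.015])), (0.75, array([ 0.406, -0.508,  0.008])), (0.73, array([ 0.655, -0.333,  0.016]))]
keel [(0.78, array([ 0.519, -0.253,  0.016]))]
at [ 0.5174 -0.3018  0.2201] t 3.9 gap 0.0937 F [ 0.4 -0.4 -0.3]
shift tot [-0.0071 -0.0038  0.1007] turn [-0.      0.     -0.0003] mm [ -1.4   0.8 -20.1]
```

View pics/w1.png

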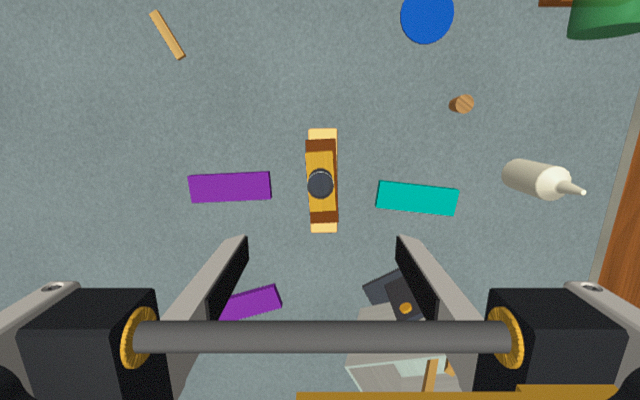

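Straight-down view: the stack at (321,182) is nearly aligned with world y, weight top at (319,181), blue pad at (427,15). The look-alikes stay apart, but the fingers' outer span should still be kept clear of them.

```bash
python3 - <<'E'
from h import *
np.set_printoptions(precision=4,suppress=True)
f=np.load("w1.npy",allow_pickle=True).item()
for n,q,z in (("keel",[(308,129),(337,129),(310,232),(337,232)],.02),):
    p=np.array([ray(f,x,z) for x in q]);print(n,p[:,:2].round(3).tolist(),p.mean(0))
im=f["image"][120:240,295:350];h=cv2.cvtColor(im,cv2.COLOR_RGB2HSV)
for (n,lo,hi,z) in (("bar",(18,150,90),(30,255,255),.046),("cork",(5,120,30),(17,255,160),.034),("keel",(13,40,170),(24,160,255),.02)):
    m=cv2.inRange(h,lo,hi);y,x=np.nonzero(m);p=np.float32([ray(f,(a+295,b+120),z)[:2]*1000 for a,b in zip(x,y)])
    print(n,len(x),cv2.minAreaRect(p))
m=(h[:,:,2]<80)&(h[:,:,1]<100);y,x=np.nonzero(m);print("w",len(x),x.min()+295,x.max()+295,y.min()+120,y.max()+120)
for u in ((319.5,182),):print(ray(f,u,.089))
print([im[y,26].tolist() for y in range(5,115,6)])
E
cd pics; python3 -c "
import cv2;i=cv2.imread('w1.png')[120:240,280:365];cv2.imwrite('w1c.png',cv2.resize(i,None,fx=5,fy=5,interpolation=cv2.INTER_CUBIC))"
```

```text
keel [[0.5, -0.237], [0.539, -0.237], [0.501, -0.384], [0.541, -0.384]] [ 0.52   -0.3104  0.02  ]
bar 972 ((516.7460327148438, -303.3951721191406), (35.666873931884766, 80.57820892333984), 3.888082265853882)
cork 823 ((518.7691040039062, -306.61126708984375), (39.45466995239258, 115.65415954589844), 2.7912673950195312)
keel 633 ((516.8780517578125, -309.83087158203125), (42.531558990478516, 148.69664001464844), 0.7040867805480957)
w 176 308 332 169 197
[ 0.5155 -0.2947  0.089 ]
[[129, 143, 142], [244, 219, 140], [247, 223, 141], [131, 77, 35], [123, 68, 30], [211, 168, 63], [211, 167, 56], [191, 151, 63], [74, 74, 80], [72, 78, 84], [67, 73, 81], [75, 81, 80], [59, 56, 61], [210, 164, 49], [221, 172, 59], [125, 70, 32], [121, 63, 25], [241, 214, 130], [134, 142, 133]]
```

View pics/w1c.png

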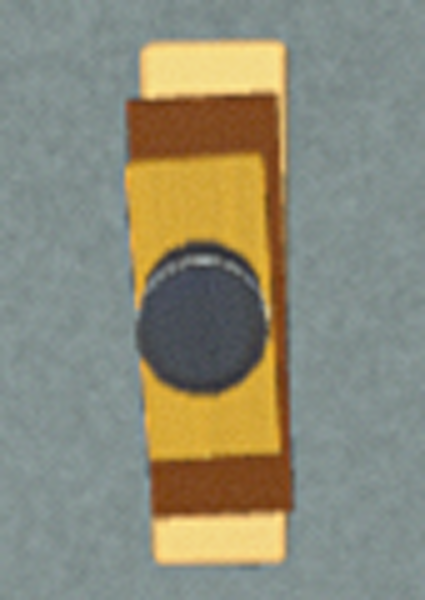

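Call:
step_arm(
  steps=[
    [[1, -0.005, -0.014, 0.2, 0, 0, 0], [1, 0, 0, 0.2, 0, 0, 0], [1, 0, 0, 0.2, 0, 0, 0], [1, 0, 0, 0.15, 0, 0, 0], [0.3, 0, 0, 0.075, 0, 0, 0]],
  ],
)

```text
time_s: 4.53
tool_pos: [0.5156, -0.2982, 0.0533]
orientation: [[1.0, -0.001, -0.002], [-0.001, -1.0, 0.002], [-0.002, -0.002, -1.0]]
ft_force: [0.1, -0.1, 1.1]
finger_gap: 0.0874
```

Call:
step_arm(
  force=30,
  steps=[
    [[-1, 0, 0, 0, 0, 0, 0], [-1, 0, 0, 0, 0, 0, 0], [-1, 0, 0, 0, 0, 0, 0], [-1, 0, 0, 0, 0, 0, 0], [-1, 0, 0, 0, 0, 0, 0]],
  ],
)

```text
time_s: 5.15
tool_pos: [0.5166, -0.2991, 0.0556]
orientation: [[1.0, -0.0, 0.0], [-0.0, -1.0, -0.0], [0.0, 0.0, -1.0]]
ft_force: [-0.7, -0.0, 0.5]
finger_gap: 0.0375
```

Call:
step_arm(
  steps=[
    [[-1, 0, 0, -0.05, 0, 0, 0], [-1, 0, 0, -0.1, 0, 0, 0], [-1, 0, 0, -0.1, 0, 0, 0], [-1, 0, 0, -0.1, 0, 0, 0], [-1, 0, 0, 0, 0, 0, 0]],
  ],
)

```text
time_s: 5.78
tool_pos: [0.5178, -0.3001, 0.1282]
orientation: [[1.0, -0.001, 0.004], [-0.0, -1.0, -0.003], [0.004, 0.003, -1.0]]
ft_force: [-0.3, 0.8, -0.0]
finger_gap: 0.0002
```

```bash
python3 - <<'E'
from h import *
np.set_printoptions(precision=4,suppress=True)
w=cams.grab_frame("wrist");save(w,"w2.png");np.save("w2.npy",w,allow_pickle=True)
h=cv2.cvtColor(w["image"],cv2.COLOR_RGB2HSV);m=cv2.inRange(h,(105,120,60),(125,255,255));k,l,st,ce=cv2.connectedComponentsWithStats(m)
for i in range(1,k):
    if st[i,4]>300:
        y,x=np.nonzero(l==i);p=np.float32([ray(w,q,.004)[:2]*1000 for q in zip(x,y)]);print(st[i],cv2.minEnclosingCircle(p),cv2.fitEllipse(p))
rows([.651,-.096,.15],0)
E
```

```text
[ 424    0   64   24 1128] ((650.13525390625, -109.90402221679688), 30.964658737182617) ((650.0557250976562, -117.96723937988281), (18.92803955078125, 50.44945526123047), 90.2601089477539)
at [ 0.517  -0.2994  0.1264] t 5.83 gap 0.0003 F [ 0.6 -0.3  0. ]
shift tot [ 0.6699 -1.0171 -0.1182] turn [ 0.0004 -0.0005 -0.0002] mm [134.  203.4  23.6]
```

View pics/w2.png

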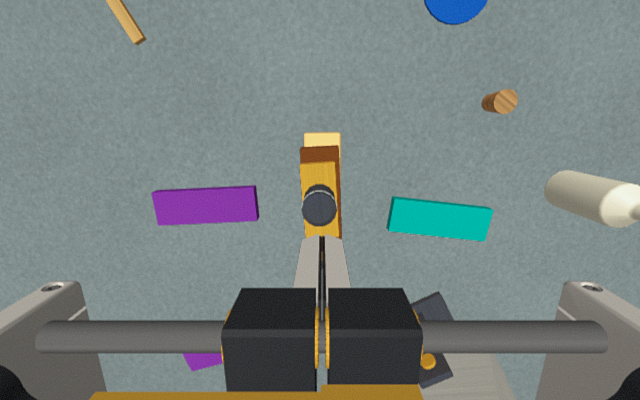

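The fingers had not finished closing before the lift (gap 37 mm), so they shut empty. The weight still stands at (319,205) and the stack is undisturbed. Reopen and repeat with a longer closing time.

Call:
step_arm(
  steps=[
    [[0.4, 0, 0, 0, 0, 0, 0], [0.4, 0, 0, 0, 0, 0, 0], [0.4, 0, 0, 0, 0, 0, 0], [0.4, 0, 0, 0, 0, 0, 0], [0.4, 0, 0, 0, 0, 0, 0]],
  ],
)

```text
time_s: 6.45
tool_pos: [0.5164, -0.2989, 0.1251]
orientation: [[1.0, -0.001, -0.0], [-0.001, -1.0, 0.0], [-0.0, -0.0, -1.0]]
ft_force: [0.4, -0.3, -0.8]
finger_gap: 0.0474
```

Call:
step_arm(
  steps=[
    [[0.4, 0, 0, 0, 0, 0, 0], [0.4, 0, 0, 0, 0, 0, 0], [0.4, 0, 0, 0.125, 0, 0, 0], [0.4, 0, 0, 0.15, 0, 0, 0], [0.4, 0, 0, 0.08, 0, 0, 0]],
  ],
)

```text
time_s: 7.08
tool_pos: [0.5157, -0.2983, 0.0525]
orientation: [[1.0, -0.0, -0.002], [-0.0, -1.0, 0.001], [-0.002, -0.001, -1.0]]
ft_force: [0.5, 1.1, -0.4]
finger_gap: 0.0659
```

Call:
step_arm(
  force=30,
  steps=[
    [[-1, 0, 0, 0, 0, 0, 0], [-1, 0, 0, 0, 0, 0, 0], [-1, 0, 0, 0, 0, 0, 0], [-1, 0, 0, 0, 0, 0, 0], [-1, 0, 0, 0, 0, 0, 0]],
  ],
)

```text
time_s: 7.7
tool_pos: [0.5166, -0.2991, 0.0545]
orientation: [[1.0, -0.001, 0.0], [-0.001, -1.0, -0.0], [0.0, 0.0, -1.0]]
ft_force: [0.3, -0.1, 0.4]
finger_gap: 0.0189
```

Call:
step_arm(
  steps=[
    [[-1, 0, 0, 0, 0, 0, 0], [-1, 0, 0, 0, 0, 0, 0], [-1, 0, 0, 0, 0, 0, 0], [-1, 0, 0, 0, 0, 0, 0], [-1, 0, 0, 0, 0, 0, 0]],
  ],
)

```text
time_s: 8.32
tool_pos: [0.5164, -0.2989, 0.0541]
orientation: [[1.0, -0.0, -0.0], [-0.0, -1.0, 0.0], [-0.0, -0.0, -1.0]]
ft_force: [0.1, 0.2, 0.2]
finger_gap: 0.0003
```

```bash
python3 - <<'E'
from h import *
w=cams.grab_frame("wrist");s=cams.grab_frame("scene")
a=w["image"][100:340,200:440];b=cv2.resize(s["image"][205:285,225:305],(480,480),interpolation=cv2.INTER_CUBIC)
cv2.imwrite("pics/c3.png",np.hstack([cv2.resize(a,(320,480))if 0 else cv2.resize(a,(320,320)),b[80:400]])[:,:,::-1])
E
```

```text
(no output)
```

View pics/c3.png

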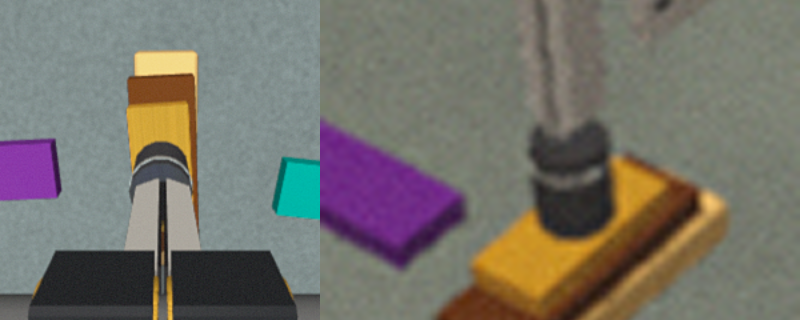

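The fingers closed on nothing. The weight still stands upright on the bar, on the +y side of the fingers. Lift and re-measure.

Call:
step_arm(
  steps=[
    [[-1, 0, 0, -0.1, 0, 0, 0], [-1, 0, 0, -0.2, 0, 0, 0], [-1, 0, 0, -0.2, 0, 0, 0], [-1, 0, 0, -0.15, 0, 0, 0], [0, 0, 0, 0, 0, 0, 0]],
  ],
)

```text
time_s: 9.05
tool_pos: [0.5182, -0.3004, 0.1886]
orientation: [[1.0, -0.0, 0.006], [-0.0, -1.0, -0.005], [0.006, 0.005, -1.0]]
ft_force: [-0.2, -0.0, -0.1]
finger_gap: 0.0073
```

Call:
step_arm(
  steps=[
    [[0.4, 0, 0, 0, 0, 0, 0], [0.4, 0, 0, 0, 0, 0, 0], [0.4, 0, 0, 0, 0, 0, 0], [0.4, 0, 0, 0, 0, 0, 0], [0.4, 0, 0, 0, 0, 0, 0]],
  ],
)

```text
time_s: 9.68
tool_pos: [0.5164, -0.2989, 0.1839]
orientation: [[1.0, -0.001, -0.0], [-0.001, -1.0, 0.0], [-0.0, -0.0, -1.0]]
ft_force: [-0.6, -0.0, -0.3]
finger_gap: 0.0571
```

```bash
python3 - <<'E'
from h import *
np.set_printoptions(precision=4,suppress=True)
w=cams.grab_frame("wrist");s=cams.grab_frame("scene");save(w,"w4.png");np.save("w4.npy",w,allow_pickle=True);np.save("s4.npy",s,allow_pickle=True)
for f in (w,s):
    print([(round(d["p"],2),np.round(d["point"],3)) for d in finder.spot_in(f,"weight")[:2]], "cam",-cv2.Rodrigues(np.float64(f["rvec"]))[0].T@np.ravel(f["tvec"]))
rows([.5165,-.295,.055],0)
c=P(w,[[.5165,-.299,.089],[.5165,-.299,.046]]);print(c)
im=w["image"].copy()
for z in (.089,.046):
    th=np.linspace(0,6.28,60);p=P(w,np.c_[.5165+.016*np.cos(th),-.299+.016*np.sin(th),0*th+z])
    cv2.polylines(im,[np.int32(p*16)],True,(255,0,0),1,shift=4)
a=cv2.resize(im[110:250,270:370],None,fx=4,fy=4,interpolation=cv2.INTER_CUBIC);b=cv2.resize(s["image"][225:295,225:305],(400,350),interpolation=cv2.INTER_CUBIC)
cv2.imwrite("pics/c4.png",np.hstack([a,np.vstack([b,np.zeros((210,400,3),np.uint8)])])[:,:,::-1])
E
```

```text
[(0.65, array([ 0.515, -0.3  ,  0.091]))] cam [ 0.5169 -0.2192  0.4017]
[(0.78, array([ 0.527, -0.307,  0.074]))] cam [ 1.0767 -0.7978  0.7215]
at [ 0.5165 -0.299   0.1842] t 9.88 gap 0.0653 F [-0.2  0.5 -0.6]
shift tot [ 0.0002 -0.0199  0.6459] turn [ 0.     -0.     -0.0002] mm [   0.     4.  -129.2]
[[321.2483 195.6061]
 [321.3008 186.7242]]
```

View pics/c4.png

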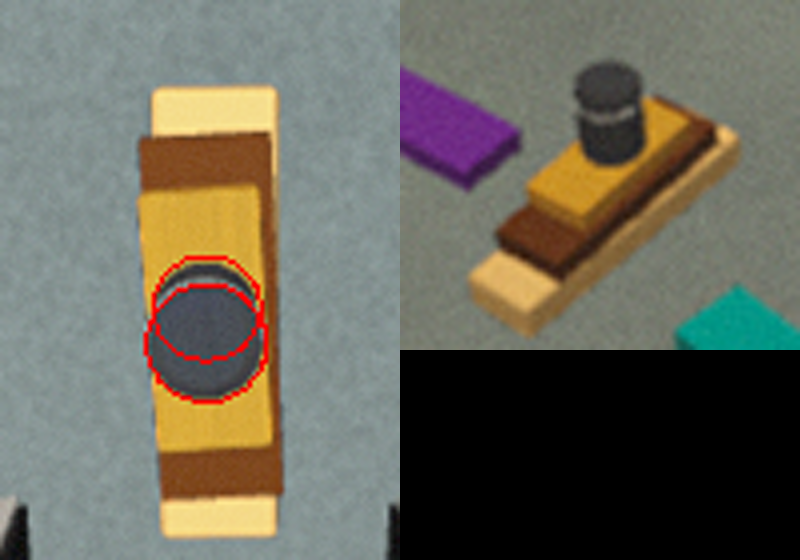

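The weight has not moved and matches my estimate (red circles), yet the fingers met no resistance. In both views they seemed to end above the weight, so I'll check where the fingertips really are against the reported TCP.

```bash
python3 - <<'E'
from h import *
s=np.load("s4.npy",allow_pickle=True).item();w=np.load("w4.npy",allow_pickle=True).item()
out=[]
for f,(x0,y0,W,H),k in ((s,(205,160,110,90),4),(w,(160,200,320,100),1.25)):
    im=cv2.resize(f["image"][y0:y0+H,x0:x0+W],None,fx=k,fy=k,interpolation=cv2.INTER_CUBIC)
    for dz,c in ((0,(255,0,0)),(.019,(0,255,0)),(.04,(255,255,0))):
        for dx in (-.0325,0,.0325):
            p=(P(f,[[.5165+dx,-.299,.1842+dz]])[0]-[x0,y0]+.5)*k
            cv2.circle(im,tuple(np.int32(p)),2,c,-1)
    out.append(im)
W=max(o.shape[1] for o in out)
cv2.imwrite("pics/c5.png",np.vstack([cv2.copyMakeBorder(o,0,0,0,W-o.shape[1],0) for o in out])[:,:,::-1])
E
```

```text
(no output)
```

View pics/c5.png

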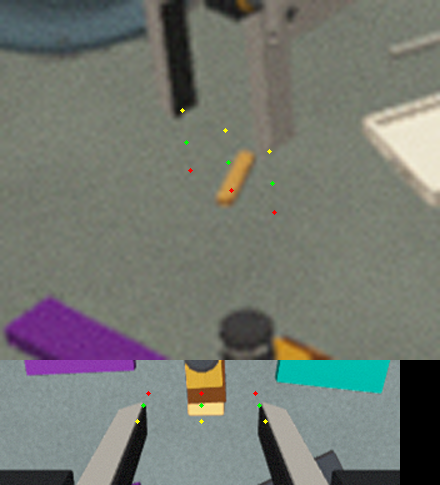

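Both views agree: the fingertips really end about 37–40 mm behind the reported TCP (yellow dots at +40 mm sit on the tips). I'll allow for that offset, confirm it when I make contact, and descend to a reported z of about 0.020.

Call:
step_arm(
  steps=[
    [[0.4, 0, 0, 0.2, 0, 0, 0], [0.4, 0, 0, 0.2, 0, 0, 0], [0.4, 0, 0, 0.2, 0, 0, 0], [0.4, 0, 0, 0.14, 0, 0, 0], [0.4, 0, 0, 0.08, 0, 0, 0]],
  ],
)

```text
time_s: 10.5
tool_pos: [0.5158, -0.2984, 0.0185]
orientation: [[1.0, -0.001, -0.002], [-0.001, -1.0, 0.001], [-0.002, -0.001, -1.0]]
ft_force: [-0.3, 0.4, 0.1]
finger_gap: 0.0658
```

Call:
step_arm(
  force=30,
  steps=[
    [[-1, 0, 0, 0, 0, 0, 0], [-1, 0, 0, 0, 0, 0, 0], [-1, 0, 0, 0, 0, 0, 0], [-1, 0, 0, 0, 0, 0, 0], [-1, 0, 0, 0, 0, 0, 0]],
  ],
)

```text
time_s: 11.12
tool_pos: [0.5166, -0.2995, 0.0211]
orientation: [[1.0, -0.0, 0.0], [-0.0, -1.0, -0.001], [0.0, 0.001, -1.0]]
ft_force: [-2.3, -0.3, 5.3]
finger_gap: 0.0316
```

Call:
step_arm(
  force=30,
  steps=[
    [[-1, 0, 0, 0, 0, 0, 0], [-1, 0, 0, 0, 0, 0, 0], [-1, 0, 0, 0, 0, 0, 0], [-1, 0, 0, 0, 0, 0, 0], [-1, 0, 0, 0, 0, 0, 0]],
  ],
)

```text
time_s: 11.75
tool_pos: [0.5166, -0.2994, 0.0211]
orientation: [[1.0, -0.0, 0.0], [-0.0, -1.0, -0.001], [0.0, 0.001, -1.0]]
ft_force: [-3.2, -0.5, 5.8]
finger_gap: 0.0311
```

```bash
python3 - <<'E'
from h import *
w=cams.grab_frame("wrist");s=cams.grab_frame("scene")
a=w["image"][100:340,200:440];b=cv2.resize(s["image"][205:285,225:305],(480,480),interpolation=cv2.INTER_CUBIC)
cv2.imwrite("pics/c6.png",np.hstack([cv2.resize(a,(320,320)),b[80:400]])[:,:,::-1])
rows([.65,-.095,.12],0)
E
```

```text
at [ 0.5166 -0.2994  0.0211] t 11.85 gap 0.0318 F [-3.8  0.1  6. ]
shift tot [ 0.6668 -1.0221 -0.4951] turn [ 0.0003 -0.     -0.0001] mm [133.4 204.4  98.9]
```

View pics/c6.png

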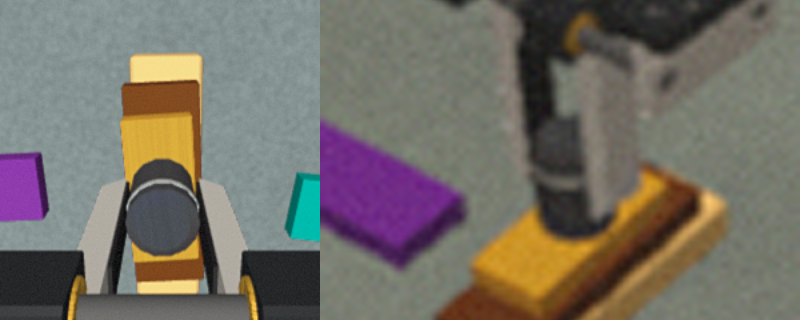

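The weight is gripped (gap 31–32 mm) with both fingers at its sides. Raise it gently, then travel.

Call:
step_arm(
  steps=[
    [[-1, 0, 0, -0.03, 0, 0, 0], [-1, 0, 0, -0.05, 0, 0, 0], [-1, 0, 0, -0.12, 0, 0, 0], [-1, 0, 0, -0.15, 0, 0, 0], [-1, 0, 0, -0.15, 0, 0, 0]],
  ],
)

```text
time_s: 12.48
tool_pos: [0.5163, -0.2986, 0.121]
orientation: [[1.0, -0.0, -0.0], [-0.0, -1.0, 0.0], [-0.0, -0.0, -1.0]]
ft_force: [-0.6, 0.3, -2.2]
finger_gap: 0.0313
```

Call:
step_arm(
  steps=[
    [[-1, 0.1, -0.12, 0, 0, 0, 0], [-1, 0.17, -0.18, 0, 0, 0, 0], [-1, 0.17, -0.18, 0, 0, 0, 0], [-1, 0.17, -0.18, 0, 0, 0, 0], [-1, 0.06, -0.1, 0, 0, 0, 0]],
  ],
)

```text
time_s: 13.1
tool_pos: [0.6516, -0.1449, 0.1201]
orientation: [[1.0, 0.002, 0.0], [0.002, -1.0, 0.0], [0.0, -0.0, -1.0]]
ft_force: [-1.8, -0.2, -2.9]
finger_gap: 0.0315
```

```bash
cat >> h.py <<'E'
def blob(f,lo,hi,z,amin=300):
    h=cv2.cvtColor(f["image"],cv2.COLOR_RGB2HSV);m=cv2.morphologyEx(cv2.inRange(h,lo,hi),cv2.MORPH_OPEN,np.ones((3,3)));k,l,st,ce=cv2.connectedComponentsWithStats(m)
    for i in range(1,k):
        if st[i,4]>amin:
            c=max(cv2.findContours(np.uint8(l==i),0,1)[0],key=len).reshape(-1,2)
            p=np.float32([ray(f,q,z)[:2]*1000 for q in c])
            print(st[i],"circ",np.round(cv2.minEnclosingCircle(p)[0],1),round(cv2.minEnclosingCircle(p)[1],1),"rect",[np.round(v,1) for v in cv2.minAreaRect(p)])
E
python3 - <<'E'
from h import *
w=cams.grab_frame("wrist");save(w,"w7.png");np.save("w7.npy",w,allow_pickle=True)
blob(w,(105,120,60),(125,255,255),.004); rows([.651,-.096,.0],0)
E
```

```text
[ 291  115   62   63 3036] circ [651.5 -96. ] 33.5 rect [array([651.7, -96.1]), array([65.7, 66.4]), np.float64(44.4)]
at [ 0.6521 -0.1431  0.12  ] t 13.15 gap 0.0313 F [-0.7  3.  -3.1]
shift tot [-0.0051 -0.2343  0.6003] turn [-0.0005 -0.0002  0.0008] mm [  -1.1   47.1 -120. ]
```

Call:
step_arm(
  steps=[
    [[-1, 0, -0.12, 0, 0, 0, 0], [-1, -0.004, -0.115, 0, 0, 0, 0], [-1, 0, 0, 0.15, 0, 0, 0], [-1, 0, 0, 0.2, 0, 0, 0], [-1, 0, 0, 0.15, 0, 0, 0]],
  ],
)

```text
time_s: 13.78
tool_pos: [0.6483, -0.0991, 0.0186]
orientation: [[1.0, -0.001, -0.002], [-0.001, -1.0, 0.001], [-0.002, -0.001, -1.0]]
ft_force: [0.6, 0.1, -3.0]
finger_gap: 0.0315
```

Call:
step_arm(
  steps=[
    [[-1, 0, 0, 0.08, 0, 0, 0], [-1, 0, 0, 0.04, 0, 0, 0], [-1, 0, 0, 0.02, 0, 0, 0], [-1, 0, 0, 0.01, 0, 0, 0], [-1, 0, 0, 0, 0, 0, 0]],
  ],
)

```text
time_s: 14.4
tool_pos: [0.6503, -0.1002, -0.0091]
orientation: [[1.0, -0.001, 0.001], [-0.001, -1.0, -0.0], [0.001, 0.0, -1.0]]
ft_force: [0.0, 0.2, -2.7]
finger_gap: 0.0316
```

```bash
python3 - <<'E'
from h import *
w=cams.grab_frame("wrist");s=cams.grab_frame("scene");np.save("s8.npy",s,allow_pickle=True)
rows([.6517,-.096,-.021],0)
a=w["image"][100:340,200:440];b=cv2.resize(s["image"][195:275,321:401],(480,480),interpolation=cv2.INTER_CUBIC)
cv2.imwrite("pics/c8.png",np.hstack([cv2.resize(a,(320,320)),b[80:400]])[:,:,::-1])
E
```

```text
at [ 0.6502 -0.1002 -0.0092] t 14.5 gap 0.0315 F [ 0.2 -1.5 -2.7]
shift tot [ 0.0073 -0.0209  0.059 ] turn [ 0.0001 -0.0003 -0.0002] mm [  1.5   4.2 -11.8]
```

View pics/c8.png

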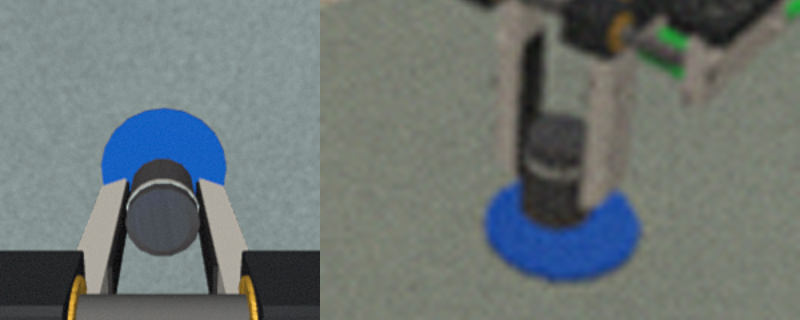

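Picture 9 or so: the weight is upright in the grip over the blue pad, about 12 mm up and slightly toward −y. Correct and creep down.

Call:
step_arm(
  steps=[
    [[-1, 0.007, -0.021, 0.01, 0, 0, 0], [-1, 0, 0, 0.015, 0, 0, 0], [-1, 0, 0, 0.012, 0, 0, 0], [-1, 0, 0, 0.008, 0, 0, 0], [-1, 0, 0, 0, 0, 0, 0]],
  ],
)

```text
time_s: 15.12
tool_pos: [0.651, -0.0958, -0.0191]
orientation: [[1.0, -0.001, -0.0], [-0.001, -1.0, 0.0], [-0.0, -0.0, -1.0]]
ft_force: [0.1, 0.1, -3.3]
finger_gap: 0.0314
```

Call:
step_arm(
  steps=[
    [[-1, 0, 0, 0.005, 0, 0, 0], [-1, 0, 0, 0.005, 0, 0, 0], [-1, 0, 0, 0, 0, 0, 0], [-1, 0, 0, 0, 0, 0, 0], [-1, 0, 0, 0, 0, 0, 0]],
  ],
)

```text
time_s: 15.75
tool_pos: [0.6512, -0.0959, -0.0208]
orientation: [[1.0, -0.001, 0.0], [-0.001, -1.0, -0.0], [0.0, 0.0, -1.0]]
ft_force: [0.3, -1.1, -2.8]
finger_gap: 0.0315
```

Call:
step_arm(
  steps=[
    [[-1, 0, 0, 0.005, 0, 0, 0], [-1, 0, 0, 0.005, 0, 0, 0], [-1, 0, 0, 0, 0, 0, 0], [-1, 0, 0, 0, 0, 0, 0], [-1, 0, 0, 0, 0, 0, 0]],
  ],
)

```text
time_s: 16.38
tool_pos: [0.6513, -0.096, -0.0209]
orientation: [[1.0, -0.0, -0.001], [-0.0, -1.0, -0.0], [-0.001, 0.0, -1.0]]
ft_force: [-5.3, 0.7, 8.2]
finger_gap: 0.0314
```

Contact where expected. Release and rise.

Call:
step_arm(
  steps=[
    [[0.4, 0, 0, -0.005, 0, 0, 0], [0.4, 0, 0, 0, 0, 0, 0], [0.4, 0, 0, 0, 0, 0, 0], [0.4, 0, 0, 0, 0, 0, 0], [0.4, 0, 0, 0, 0, 0, 0]],
  ],
)

```text
time_s: 17.0
tool_pos: [0.6511, -0.0958, -0.022]
orientation: [[1.0, -0.001, -0.0], [-0.001, -1.0, 0.0], [-0.0, -0.0, -1.0]]
ft_force: [0.0, -0.5, 0.1]
finger_gap: 0.0662
```

Call:
step_arm(
  steps=[
    [[0.4, 0, 0, -0.1, 0, 0, 0], [0.4, 0, 0, -0.2, 0, 0, 0], [0.4, 0, 0, -0.2, 0, 0, 0], [0.4, 0, 0, -0.2, 0, 0, 0], [0.4, 0, 0, -0.2, 0, 0, 0]],
  ],
)

```text
time_s: 17.62
tool_pos: [0.6514, -0.0959, 0.1613]
orientation: [[1.0, -0.0, 0.002], [-0.0, -1.0, -0.001], [0.002, 0.001, -1.0]]
ft_force: [0.5, -0.7, 0.0]
finger_gap: 0.0656
```

```bash
python3 - <<'E'
from h import *
w=cams.grab_frame("wrist");np.save("w9.npy",w,allow_pickle=True)
im=w["image"].copy()
for z,r,c in ((.047,.014,(255,0,0)),(.004,.034,(255,255,0))):
    th=np.linspace(0,6.28,60);p=P(w,np.c_[.6517+r*np.cos(th),-.096+r*np.sin(th),0*th+z]);cv2.polylines(im,[np.int32(p*16)],True,c,1,shift=4)
cv2.imwrite("pics/w9.png",im[:,:,::-1])
blob(w,(50,150,60),(75,255,255),.004)
rows([.5167,-.3034,.12],3.9)
E
```

```text
[ 272    0   53   80 3628] circ [625.1  68.4] 47.4 rect [array([625.,  68.]), array([80.9, 51.4]), np.float64(83.4)]
at [ 0.6549 -0.0969  0.1683] t 17.68 gap 0.0654 F [ 1.6 -0.7  3.8]
shift tot [-0.6933  1.032   0.2371] turn [ 0.0013 -0.0037 -0.0218] mm [-138.2 -206.5  -48.3]
```

View pics/w9.png

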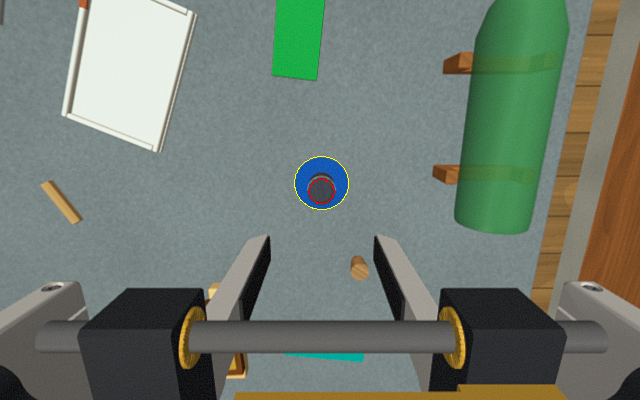

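The weight stands centred on the pad (red and yellow rings match at (321,185)). The strip is at about (0.626, 0.077), heading about −6.8°. Next is the bar: go above it, then touch its top lightly to calibrate the fingertip height.

Call:
step_arm(
  steps=[
    [[-0.6, -0.09, 0.13, 0, 0, 0, 0], [-0.6, -0.16, 0.24, 0, 0, 0, 0], [-0.6, -0.16, 0.24, 0, 0, 0, 0], [-0.6, -0.16, 0.24, 0, 0, 0, 0], [-0.6, -0.12, 0.182, 0, 0, 0, 0]],
  ],
)

```text
time_s: 18.3
tool_pos: [0.5119, -0.3041, 0.1595]
orientation: [[1.0, -0.002, 0.001], [-0.002, -1.0, -0.001], [0.001, 0.001, -1.0]]
ft_force: [0.1, -0.3, -0.6]
finger_gap: 0.0203
```

Call:
step_arm(
  steps=[
    [[-0.6, 0, 0, 0, 0, 0, -0.0218], [-0.6, 0, 0, 0.1, 0, 0, 0], [-0.6, 0, 0, 0.1, 0, 0, 0], [-0.6, 0, 0, 0, 0, 0, 0], [-0.6, 0, 0, 0, 0, 0, 0]],
  ],
)

```text
time_s: 18.92
tool_pos: [0.5132, -0.3017, 0.1179]
orientation: [[0.998, 0.068, -0.0], [0.068, -0.998, 0.0], [-0.0, -0.0, -1.0]]
ft_force: [-0.8, 0.1, 0.5]
finger_gap: 0.019
```

```bash
python3 - <<'E'
from h import *
w=cams.grab_frame("wrist");np.save("w10.npy",w,allow_pickle=True)
rows([.5167,-.3034,.015],3.9)
blob(w,(18,150,90),(30,255,255),.046,500);blob(w,(5,120,30),(14,255,150),.034,60)
E
```

```text
at [ 0.5135 -0.3021  0.1185] t 18.98 gap 0.0188 F [ 0.   0.5 -0.6]
shift tot [0.0153 0.0076 0.5175] turn [ 0.0001 -0.0001  0.0001] mm [   3.2   -1.3 -103.5]
[ 306  162   37   79 2761] circ [ 516.1 -303.2] 43.1 rect [array([ 516.4, -302.8]), array([35.3, 80.1]), np.float64(4.1)]
[ 131  384  332   16 3338] circ [ 500.6 -552. ] 200.8 rect [array([ 499.8, -540.7]), array([401.6,  22.8]), np.float64(4.0)]
[308 146  39  26 595] circ [ 516.5 -261.5] 22.3 rect [array([ 516.5, -260.9]), array([38.5, 23.8]), np.float64(2.2)]
[307 242  30  12 338] circ [ 517.5 -356.7] 16.9 rect [array([ 517.4, -356.5]), array([31.4, 12.8]), np.float64(4.0)]
```

Call:
step_arm(
  steps=[
    [[-0.6, 0.015, 0.004, 0.15, 0, 0, 0], [-0.6, 0, 0, 0.2, 0, 0, 0], [-0.6, 0, 0, 0.12, 0, 0, 0], [-0.6, 0, 0, 0.04, 0, 0, 0], [-0.6, 0, 0, 0, 0, 0, 0]],
  ],
)

```text
time_s: 19.6
tool_pos: [0.5165, -0.303, 0.0167]
orientation: [[0.998, 0.068, 0.001], [0.068, -0.998, -0.0], [0.001, 0.001, -1.0]]
ft_force: [0.2, -0.3, 0.5]
finger_gap: 0.0185
```

Call:
step_arm(
  steps=[
    [[-0.6, 0, 0, 0.008, 0, 0, 0], [-0.6, 0, 0, 0.008, 0, 0, 0], [-0.6, 0, 0, 0, 0, 0, 0], [-0.6, 0, 0, 0, 0, 0, 0], [-0.6, 0, 0, 0, 0, 0, 0]],
  ],
)

```text
time_s: 20.23
tool_pos: [0.5161, -0.3028, 0.013]
orientation: [[0.998, 0.068, 0.0], [0.068, -0.998, -0.0], [0.0, 0.0, -1.0]]
ft_force: [-1.0, -1.0, -0.5]
finger_gap: 0.0191
```

Call:
step_arm(
  steps=[
    [[-0.6, 0, 0, 0.008, 0, 0, 0], [-0.6, 0, 0, 0.007, 0, 0, 0], [-0.6, 0, 0, 0, 0, 0, 0], [-0.6, 0, 0, 0, 0, 0, 0], [-0.6, 0, 0, 0, 0, 0, 0]],
  ],
)

```text
time_s: 20.85
tool_pos: [0.5161, -0.3028, 0.01]
orientation: [[0.998, 0.068, 0.0], [0.068, -0.998, -0.0], [0.0, 0.0, -1.0]]
ft_force: [-0.3, 0.1, -0.1]
finger_gap: 0.0189
```

Call:
step_arm(
  steps=[
    [[-0.6, 0, 0, 0.005, 0, 0, 0], [-0.6, 0, 0, 0.005, 0, 0, 0], [-0.6, 0, 0, 0, 0, 0, 0], [-0.6, 0, 0, 0, 0, 0, 0], [-0.6, 0, 0, 0, 0, 0, 0]],
  ],
)

```text
time_s: 21.48
tool_pos: [0.5161, -0.3028, 0.008]
orientation: [[0.998, 0.068, 0.0], [0.068, -0.998, -0.0], [0.0, 0.0, -1.0]]
ft_force: [-0.3, -1.1, 0.5]
finger_gap: 0.0189
```

Call:
step_arm(
  steps=[
    [[-0.6, 0, 0, 0.005, 0, 0, 0], [-0.6, 0, 0, 0.005, 0, 0, 0], [-0.6, 0, 0, 0, 0, 0, 0], [-0.6, 0, 0, 0, 0, 0, 0], [-0.6, 0, 0, 0, 0, 0, 0]],
  ],
)

```text
time_s: 22.1
tool_pos: [0.5162, -0.3028, 0.007]
orientation: [[0.998, 0.068, -0.0], [0.068, -0.998, 0.0], [-0.0, -0.0, -1.0]]
ft_force: [-3.1, 1.7, 6.0]
finger_gap: 0.0187
```

Contact at reported z 0.007, so the real tip offset is 39 mm. Open, straddle the bar with tips about 3 mm above the cork, and grip.

Call:
step_arm(
  steps=[
    [[-0.6, 0, 0, -0.04, 0, 0, 0], [0.2, 0, 0, 0, 0, 0, 0], [0.2, 0, 0, 0, 0, 0, 0], [0.2, 0, 0, 0, 0, 0, 0], [0.2, 0, 0, 0, 0, 0, 0]],
  ],
)

```text
time_s: 22.72
tool_pos: [0.516, -0.3026, 0.0137]
orientation: [[0.998, 0.068, -0.0], [0.068, -0.998, 0.0], [-0.0, -0.0, -1.0]]
ft_force: [0.1, 0.2, 0.7]
finger_gap: 0.0545
```

Call:
step_arm(
  steps=[
    [[0.2, 0, 0, 0.04, 0, 0, 0], [0.2, 0, 0, 0.03, 0, 0, 0], [0.2, 0, 0, 0.01, 0, 0, 0], [0.2, 0, 0, 0, 0, 0, 0], [0.2, 0, 0, 0, 0, 0, 0]],
  ],
)

```text
time_s: 23.35
tool_pos: [0.5162, -0.3028, -0.0019]
orientation: [[0.998, 0.068, 0.0], [0.068, -0.998, -0.0], [0.0, 0.0, -1.0]]
ft_force: [0.4, 0.7, 0.1]
finger_gap: 0.0565
```

Call:
step_arm(
  force=40,
  steps=[
    [[-1, 0, 0, 0, 0, 0, 0], [-1, 0, 0, 0, 0, 0, 0], [-1, 0, 0, 0, 0, 0, 0], [-1, 0, 0, 0, 0, 0, 0], [-1, 0, 0, 0, 0, 0, 0]],
  ],
)

```text
time_s: 23.98
tool_pos: [0.5161, -0.3028, -0.0019]
orientation: [[0.998, 0.068, 0.0], [0.068, -0.998, -0.0], [0.0, 0.0, -1.0]]
ft_force: [-0.8, 0.2, 1.0]
finger_gap: 0.0356
```

Call:
step_arm(
  steps=[
    [[-1, 0, 0, 0, 0, 0, 0], [-1, 0, 0, 0, 0, 0, 0], [-1, 0, 0, -0.01, 0, 0, 0], [-1, 0, 0, -0.02, 0, 0, 0], [-1, 0, 0, -0.02, 0, 0, 0]],
  ],
)

```text
time_s: 24.6
tool_pos: [0.5159, -0.3025, 0.0079]
orientation: [[0.998, 0.068, -0.0], [0.068, -0.998, 0.0], [-0.0, -0.0, -1.0]]
ft_force: [0.5, 0.0, -2.9]
finger_gap: 0.0356
```

```bash
python3 - <<'E'
from h import *
w=cams.grab_frame("wrist");s=cams.grab_frame("scene")
rows([.5167,-.3034,.12],3.9)
a=w["image"][100:340,200:440];b=cv2.resize(s["image"][205:285,225:305],(480,480),interpolation=cv2.INTER_CUBIC)
cv2.imwrite("pics/c11.png",np.hstack([cv2.resize(a,(320,320)),b[80:400]])[:,:,::-1])
E
```

```text
at [ 0.5164 -0.303   0.0085] t 24.7 gap 0.0356 F [-0.2 -0.1 -2.5]
shift tot [ 0.0016  0.0026 -0.5574] turn [ 0.0002 -0.0002 -0.    ] mm [  0.3  -0.4 111.5]
```

View pics/c11.png

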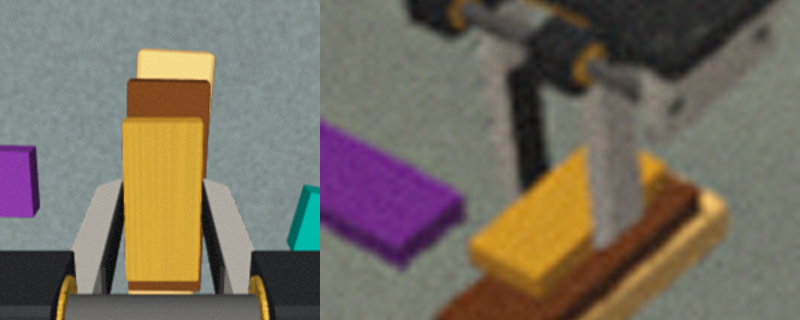

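The bar is held (−2.7 N) and cork and keel stay put. Lift and travel toward the strip.

Call:
step_arm(
  steps=[
    [[-1, 0, 0, -0.06, 0, 0, 0], [-1, 0, 0, -0.1, 0, 0, 0], [-1, 0, 0, -0.12, 0, 0, 0], [-1, 0, 0, -0.12, 0, 0, 0], [-1, 0, 0, -0.06, 0, 0, 0]],
  ],
)

```text
time_s: 25.32
tool_pos: [0.5172, -0.3037, 0.1031]
orientation: [[0.998, 0.068, 0.003], [0.068, -0.998, -0.003], [0.003, 0.003, -1.0]]
ft_force: [0.0, -0.3, -3.1]
finger_gap: 0.0354
```

Call:
step_arm(
  steps=[
    [[-1, 0.04, -0.1, 0, 0, 0, 0], [-1, 0.07, -0.19, 0, 0, 0, 0], [-1, 0.07, -0.19, 0, 0, 0, 0], [-1, 0.07, -0.19, 0, 0, 0, 0], [-1, 0.07, -0.19, 0, 0, 0, 0]],
  ],
)

```text
time_s: 25.95
tool_pos: [0.5677, -0.1238, 0.0988]
orientation: [[0.998, 0.069, -0.002], [0.069, -0.998, 0.001], [-0.002, -0.001, -1.0]]
ft_force: [0.6, -0.6, -1.4]
finger_gap: 0.0356
```

Call:
step_arm(
  steps=[
    [[-1, 0.07, -0.19, 0, 0, 0, 0], [-1, 0.07, -0.19, 0, 0, 0, 0], [-1, 0.06, -0.15, 0, 0, 0, 0], [-1, 0, 0, 0, 0, 0, 0.04], [-1, 0, 0, 0, 0, 0, 0.0194]],
  ],
)

```text
time_s: 26.58
tool_pos: [0.5998, -0.0161, 0.0986]
orientation: [[0.993, -0.119, -0.003], [-0.119, -0.993, 0.001], [-0.003, -0.001, -1.0]]
ft_force: [0.3, 0.0, -2.7]
finger_gap: 0.0354
```

```bash
python3 - <<'E'
from h import *
w=cams.grab_frame("wrist");save(w,"w12.png");np.save("w12.npy",w,allow_pickle=True)
blob(w,(50,150,60),(75,255,255),.004); rows([.6262,.0773,-.015],-6.7)
s=cams.grab_frame("scene")
blob(w,(18,150,90),(30,255,255),.14)
for n,f in(("w",w),("s",s)):print(n,[(round(d["p"],2),np.round(d["point"],3)) for d in finder.spot_in(f,"weight")[:2]])
E
```

```text
[ 311   45   55  107 5627] circ [626.4  77.2] 54.8 rect [array([626.2,  77.2]), array([97.7, 51.1]), np.float64(83.1)]
at [ 0.5998 -0.0164  0.0986] t 26.62 gap 0.0355 F [ 0.7  0.8 -3. ]
shift tot [ 0.0763 -0.4805  0.5681] turn [-0.0002  0.0008 -0.0011] mm [  26.4   93.7 -113.6]
[ 292  189   60  122 7030] circ [600.5 -19. ] 44.8 rect [array([600. , -18.9]), array([83.1, 36.6]), np.float64(83.3)]
[242 307  14  62 330] circ [542.7 -77. ] 25.4 rect [array([541.4, -76.6]), array([50.9,  7. ]), np.float64(74.5)]
[387 307  16  62 508] circ [642.3 -88.5] 25.5 rect [array([642.8, -88.6]), array([50.8,  9.4]), np.float64(89.2)]
[ 167  384  333   16 3369] circ [ 594.5 -136.5] 122.5 rect [array([ 595.3, -129.6]), array([ 13.8, 245.1]), np.float64(83.4)]
w [(0.7, array([ 0.658, -0.087,  0.047]))]
s [(0.55, array([ 0.658, -0.106,  0.032]))]
```

Call:
step_arm(
  steps=[
    [[-1, 0.026, -0.16, 0, 0, 0, 0], [-1, 0.026, -0.18, 0, 0, 0, 0], [-1, 0.024, -0.14, 0, 0, 0, 0], [-1, 0, 0, 0.1, 0, 0, 0], [-1, 0, 0, 0.15, 0, 0, 0]],
  ],
)

```text
time_s: 27.4
tool_pos: [0.6275, 0.0749, 0.0491]
orientation: [[0.993, -0.117, 0.001], [-0.117, -0.993, -0.0], [0.001, 0.0, -1.0]]
ft_force: [-0.9, -1.0, -3.8]
finger_gap: 0.0354
```

Call:
step_arm(
  steps=[
    [[-1, 0, 0, 0.15, 0, 0, 0], [-1, 0, 0, 0.1, 0, 0, 0], [-1, 0, 0, 0.05, 0, 0, 0], [-1, 0, 0, 0.02, 0, 0, 0], [-1, 0, 0, 0, 0, 0, 0]],
  ],
)

```text
time_s: 28.02
tool_pos: [0.628, 0.0751, -0.0134]
orientation: [[0.993, -0.118, 0.001], [-0.118, -0.993, -0.0], [0.001, -0.0, -1.0]]
ft_force: [0.1, -0.3, -3.5]
finger_gap: 0.0355
```

```bash
python3 - <<'E'
from h import *
rows([.6262,.0772,-.032],-6.8)
E
```

```text
at [ 0.628   0.0751 -0.0134] t 28.02 gap 0.0355 F [ 0.1 -0.3 -3.5]
shift tot [-0.0105 -0.0094  0.093 ] turn [-0.     -0.0004  0.    ] mm [ -1.8   2.1 -18.6]
```

Call:
step_arm(
  steps=[
    [[-1, -0.01, -0.01, 0.03, 0, 0, 0], [-1, 0, 0, 0.03, 0, 0, 0], [-1, 0, 0, 0.015, 0, 0, 0], [-1, 0, 0, 0.007, 0, 0, 0], [-1, 0, 0, 0, 0, 0, 0]],
  ],
)

```text
time_s: 28.65
tool_pos: [0.6257, 0.0774, -0.0305]
orientation: [[0.993, -0.118, -0.0], [-0.118, -0.993, -0.0], [-0.0, 0.0, -1.0]]
ft_force: [-0.7, -0.1, -3.4]
finger_gap: 0.0354
```

Call:
step_arm(
  steps=[
    [[-1, 0, 0, 0.005, 0, 0, 0], [-1, 0, 0, 0.005, 0, 0, 0], [-1, 0, 0, 0.005, 0, 0, 0], [-1, 0, 0, 0, 0, 0, 0], [-1, 0, 0, 0, 0, 0, 0]],
  ],
)

```text
time_s: 29.28
tool_pos: [0.6259, 0.0774, -0.0319]
orientation: [[0.993, -0.118, -0.0], [-0.118, -0.993, -0.0], [-0.0, 0.0, -1.0]]
ft_force: [-5.4, 0.7, 7.3]
finger_gap: 0.0353
```

Contact at the predicted height. Release and go back for the cork.

Call:
step_arm(
  steps=[
    [[0.2, 0, 0, -0.005, 0, 0, 0], [0.2, 0, 0, 0, 0, 0, 0], [0.2, 0, 0, 0, 0, 0, 0], [0.2, 0, 0, 0, 0, 0, 0], [0.2, 0, 0, 0, 0, 0, 0]],
  ],
)

```text
time_s: 29.9
tool_pos: [0.6257, 0.0774, -0.0325]
orientation: [[0.993, -0.118, 0.0], [-0.118, -0.993, -0.0], [0.0, 0.0, -1.0]]
ft_force: [0.1, -0.0, -0.3]
finger_gap: 0.0568
```

Call:
step_arm(
  steps=[
    [[0.2, 0, 0, -0.05, 0, 0, 0], [0.2, 0, 0, -0.2, 0, 0, 0], [0.2, 0, 0, -0.2, 0, 0, 0], [0.2, 0, 0, -0.2, 0, 0, 0], [0.2, 0, 0, -0.1, 0, 0, 0]],
  ],
)

```text
time_s: 30.52
tool_pos: [0.6272, 0.0774, 0.121]
orientation: [[0.993, -0.118, 0.005], [-0.118, -0.993, -0.0], [0.005, -0.0, -1.0]]
ft_force: [-0.5, -0.1, 0.5]
finger_gap: 0.0566
```

```bash
python3 - <<'E'
from h import *
w=cams.grab_frame("wrist");save(w,"w13.png")
blob(w,(18,150,90),(30,255,255),.016,800);blob(w,(50,150,60),(75,255,255),.004)
rows([.5188,-.3066,.115],2.8)
E
```

```text
[ 304  157   33   72 2301] circ [626.3  76.5] 42.9 rect [array([626.4,  77. ]), array([80.2, 35. ]), np.float64(82.4)]
[ 213  384  333   16 3353] circ [ 672.4 -216.6] 224.9 rect [array([ 674. , -203.9]), array([ 25.5, 449.7]), np.float64(83.0)]
[ 297  147   47   85 1452] circ [626.3  77.6] 54.7 rect [array([626.2,  77.6]), array([97.5, 51.1]), np.float64(83.3)]
at [0.6282 0.0774 0.1228] t 30.57 gap 0.0568 F [1.3 1.1 1.9]
shift tot [-0.3166  1.9711  0.0357] turn [ 0.     -0.0023 -0.0533] mm [-109.4 -384.    -7.8]
```

Call:
step_arm(
  steps=[
    [[0.3, -0.02, 0.15, 0, 0, 0, 0], [0.3, -0.045, 0.27, 0, 0, 0, 0], [0.3, -0.045, 0.27, 0, 0, 0, 0], [0.3, -0.045, 0.27, 0, 0, 0, 0], [0.3, -0.045, 0.27, 0, 0, 0, 0]],
  ],
)

```text
time_s: 31.2
tool_pos: [0.5553, -0.1633, 0.1161]
orientation: [[0.993, -0.118, -0.002], [-0.118, -0.993, 0.001], [-0.002, -0.001, -1.0]]
ft_force: [0.5, 0.2, -0.0]
finger_gap: 0.0614
```

Call:
step_arm(
  steps=[
    [[0.3, -0.045, 0.27, 0, 0, 0, 0], [0.3, -0.045, 0.27, 0, 0, 0, 0], [0.3, -0.0266, 0.2, 0, 0, 0, 0], [0.3, 0, 0, 0, 0, 0, -0.03], [0.3, 0, 0, 0, 0, 0, -0.0233]],
  ],
)

```text
time_s: 31.82
tool_pos: [0.5151, -0.3064, 0.1159]
orientation: [[0.999, 0.05, -0.002], [0.05, -0.999, 0.002], [-0.002, -0.002, -1.0]]
ft_force: [0.2, 0.2, -0.1]
finger_gap: 0.0611
```

Call:
step_arm(
  steps=[
    [[0.3, 0, 0, 0.1, 0, 0, 0], [0.3, 0, 0, 0.15, 0, 0, 0], [0.3, 0, 0, 0.1, 0, 0, 0], [0.3, 0, 0, 0, 0, 0, 0], [0.3, 0, 0, 0, 0, 0, 0]],
  ],
)

```text
time_s: 32.45
tool_pos: [0.5166, -0.3066, 0.048]
orientation: [[0.999, 0.049, 0.001], [0.049, -0.999, -0.001], [0.001, 0.001, -1.0]]
ft_force: [-0.4, 0.4, 0.3]
finger_gap: 0.0607
```

```bash
python3 - <<'E'
from h import *
w=cams.grab_frame("wrist");save(w,"w14.png")
blob(w,(5,120,30),(14,255,150),.034,800)
blob(w,(13,40,170),(24,160,255),.02,150)
rows([.5188,-.3066,-.0165],2.8)
E
```

```text
[ 298  148   52  136 6536] circ [ 518.3 -306.2] 60.1 rect [array([ 518.6, -306.1]), array([ 38.9, 114.3]), np.float64(2.9)]
[571  84  22  22 299] circ [ 709.9 -201.2] 11.2 rect [array([ 711.9, -198.3]), array([ 9.7, 22.4]), np.float64(55.1)]
[561  90  26  27 431] circ [ 707.  -205.1] 11.9 rect [array([ 704.4, -208.8]), array([12.4, 23.7]), np.float64(55.0)]
[304 129  49  20 869] circ [ 518.8 -243.3] 19.9 rect [array([ 519.1, -242.6]), array([38.1, 14.5]), np.float64(1.6)]
[300 284  43  12 484] circ [ 520.3 -377.6] 19.6 rect [array([ 520.2, -378.3]), array([38.5, 11.4]), np.float64(2.8)]
at [ 0.5169 -0.3069  0.0486] t 32.5 gap 0.0607 F [ 0.4 -0.4  0.1]
shift tot [ 0.0091 -0.0013  0.3255] turn [ 0.0004 -0.0004 -0.0001] mm [  1.9   0.3 -65.1]
```

Call:
step_arm(
  steps=[
    [[0.3, 0.008, -0.003, 0.1, 0, 0, 0], [0.3, 0, 0, 0.12, 0, 0, 0], [0.3, 0, 0, 0.07, 0, 0, 0], [0.3, 0, 0, 0.03, 0, 0, 0], [0.3, 0, 0, 0, 0, 0, 0]],
  ],
)

```text
time_s: 33.12
tool_pos: [0.5178, -0.3057, -0.0166]
orientation: [[0.999, 0.049, -0.0], [0.049, -0.999, 0.0], [-0.0, -0.0, -1.0]]
ft_force: [0.1, -0.4, 0.3]
finger_gap: 0.0612
```

Call:
step_arm(
  force=15,
  steps=[
    [[-1, 0, 0, 0, 0, 0, 0], [-1, 0, 0, 0, 0, 0, 0], [-1, 0, 0, 0, 0, 0, 0], [-1, 0, 0, 0, 0, 0, 0], [-1, 0, 0, 0, 0, 0, 0]],
  ],
)

```text
time_s: 33.75
tool_pos: [0.5181, -0.306, -0.0158]
orientation: [[0.999, 0.049, 0.001], [0.049, -0.999, -0.001], [0.001, 0.001, -1.0]]
ft_force: [-0.5, 0.5, 3.5]
finger_gap: 0.0402
```

Call:
step_arm(
  steps=[
    [[-1, 0, 0, 0, 0, 0, 0], [-1, 0, 0, 0, 0, 0, 0], [-1, 0, 0, -0.02, 0, 0, 0], [-1, 0, 0, -0.05, 0, 0, 0], [-1, 0, 0, -0.1, 0, 0, 0]],
  ],
)

```text
time_s: 34.38
tool_pos: [0.517, -0.305, 0.0176]
orientation: [[0.999, 0.049, -0.002], [0.049, -0.999, 0.001], [-0.002, -0.002, -1.0]]
ft_force: [0.0, 0.3, -1.1]
finger_gap: 0.0399
```

```bash
python3 - <<'E'
from h import *
rows([.52,-.306,.1],2.8)
w=cams.grab_frame("wrist");save(w,"w15.png")
blob(w,(5,120,30),(14,255,150),.068,300)
blob(w,(13,40,170),(24,160,255),.02,150)
# dish from first scene frame: bright low-sat
s=cams.grab_frame("scene")
h=cv2.cvtColor(s["image"],cv2.COLOR_RGB2HSV);m=((h[:,:,2]>175)&(h[:,:,1]<60)).astype(np.uint8);m[:150]=0;m[230:]=0;m[:,:280]=0;m[:,370:]=0
c=max(cv2.findContours(m,0,1)[0],key=cv2.contourArea).reshape(-1,2)
print("dish",cv2.minAreaRect(np.float32([ray(s,q,.015)[:2]*1000 for q in c])))
E
```

```text
at [ 0.517  -0.305   0.0176] t 34.38 gap 0.0399 F [ 0.   0.3 -1.1]
shift tot [ 0.0141  0.005  -0.4122] turn [-0.0005  0.0005 -0.    ] mm [ 3.  -1.  82.4]
[  287   159    70   162 10469] circ [ 517. -299.] 54.7 rect [array([ 517.3, -298.9]), array([ 39.6, 103.2]), np.float64(2.9)]
[608  81  26  26 426] circ [ 711.6 -200.8] 11.5 rect [array([ 713.5, -198. ]), array([10., 23.]), np.float64(55.8)]
[597  88  30  31 578] circ [ 708.8 -204.7] 12.1 rect [array([ 706.2, -208.5]), array([12.3, 24.2]), np.float64(55.7)]
[ 300  132   57   27 1435] circ [ 518.9 -245.5] 20.6 rect [array([ 518.8, -243.8]), array([39.2, 17.9]), np.float64(2.9)]
dish ((439.17706298828125, 34.654632568359375), (167.1922607421875, 125.81294250488281), 67.16030883789062)
```

Call:
step_arm(
  steps=[
    [[-1, 0, 0, -0.06, 0, 0, 0], [-1, 0, 0, -0.1, 0, 0, 0], [-1, 0, 0, -0.12, 0, 0, 0], [-1, 0, 0, -0.1, 0, 0, 0], [-1, 0, 0, -0.03, 0, 0, 0]],
  ],
)

```text
time_s: 35.1
tool_pos: [0.5186, -0.3064, 0.1018]
orientation: [[0.999, 0.049, 0.002], [0.049, -0.999, -0.002], [0.002, 0.002, -1.0]]
ft_force: [0.6, -0.2, 0.0]
finger_gap: 0.0396
```

Call:
step_arm(
  steps=[
    [[-1, -0.04, -0.15, 0, 0, 0, 0], [-1, -0.06, -0.26, 0, 0, 0, 0], [-1, -0.06, -0.26, 0, 0, 0, 0], [-1, -0.06, -0.26, 0, 0, 0, 0], [-1, -0.06, -0.26, 0, 0, 0, 0]],
  ],
)

```text
time_s: 35.72
tool_pos: [0.4491, -0.069, 0.0991]
orientation: [[0.999, 0.048, -0.001], [0.048, -0.999, 0.0], [-0.001, -0.0, -1.0]]
ft_force: [0.2, 0.1, -0.1]
finger_gap: 0.0404
```

Call:
step_arm(
  steps=[
    [[-1, 0, 0, 0, 0, 0, 0.047], [-1, 0, 0, 0, 0, 0, 0.047], [-1, 0, 0, 0, 0, 0, 0.047], [-1, 0, 0, 0, 0, 0, 0], [-1, 0, 0, 0, 0, 0, 0]],
  ],
)

```text
time_s: 36.35
tool_pos: [0.4499, -0.0706, 0.0993]
orientation: [[0.924, -0.382, -0.001], [-0.382, -0.924, 0.0], [-0.001, -0.0, -1.0]]
ft_force: [0.1, 0.1, -0.0]
finger_gap: 0.0398
```

```bash
python3 - <<'E'
from h import *
rows([.439,.0346,.1],-22.8)
w=cams.grab_frame("wrist");save(w,"w16.png");np.save("w16.npy",w,allow_pickle=True)
im=w["image"].copy();h=cv2.cvtColor(im,cv2.COLOR_RGB2HSV)
m=((h[:,:,2]>185)&(h[:,:,1]<45)).astype(np.uint8)
c=max(cv2.findContours(m,0,1)[0],key=cv2.contourArea).reshape(-1,2)
r=cv2.minAreaRect(np.float32([ray(w,q,.015)[:2]*1000 for q in c]));print("dish",r)
b=cv2.boxPoints(r)/1000;cv2.polylines(im,[np.int32(P(w,np.c_[b,[.015]*4]))],True,(255,0,0),1)
cv2.imwrite("pics/w16o.png",im[:,:,::-1])
E
```

```text
at [ 0.4499 -0.0706  0.0993] t 36.35 gap 0.0398 F [ 0.1  0.1 -0. ]
shift tot [-0.2516 -0.4651 -0.0032] turn [-0.      0.0002  0.0018] mm [-10.9 105.2   0.7]
dish ((437.51739501953125, 37.312042236328125), (158.21234130859375, 103.32746887207031), 67.50846862792969)
```

View pics/w16o.png

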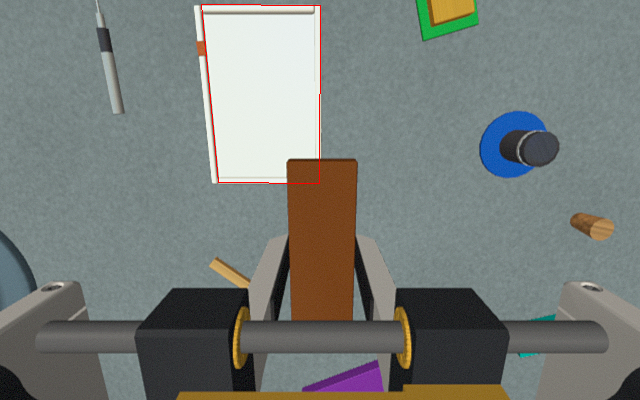

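The view shows the cork held at (322,240), lined up with the dish at (258,95). The fit missed the dish's left rim, so its centre is about (0.434, 0.039). Weight and bar still stand in place. 2 views left.

Call:
step_arm(
  steps=[
    [[-1, -0.08, -0.13, 0, 0, 0, 0], [-1, -0.12, -0.2, 0, 0, 0, 0], [-1, -0.083, -0.146, 0, 0, 0, 0], [-1, 0, 0, 0.1, 0, 0, 0], [-1, 0, 0, 0.17, 0, 0, 0]],
  ],
)

```text
time_s: 37.02
tool_pos: [0.4359, 0.0392, 0.0462]
orientation: [[0.924, -0.382, 0.004], [-0.382, -0.924, -0.001], [0.004, -0.001, -1.0]]
ft_force: [0.1, -0.2, -0.0]
finger_gap: 0.0401
```

Call:
step_arm(
  steps=[
    [[-1, 0, 0, 0.17, 0, 0, 0], [-1, 0, 0, 0.1, 0, 0, 0], [-1, 0, 0, 0.04, 0, 0, 0], [-1, 0, 0, 0.02, 0, 0, 0], [-1, 0, 0, 0, 0, 0, 0]],
  ],
)

```text
time_s: 37.65
tool_pos: [0.435, 0.0389, -0.0199]
orientation: [[0.923, -0.384, 0.001], [-0.384, -0.923, -0.0], [0.001, -0.0, -1.0]]
ft_force: [0.6, -0.9, 0.3]
finger_gap: 0.0398
```

Call:
step_arm(
  steps=[
    [[-1, 0, 0, 0.02, 0, 0, 0], [-1, 0, 0, 0.01, 0, 0, 0], [-1, 0, 0, 0.005, 0, 0, 0], [-1, 0, 0, 0, 0, 0, 0], [-1, 0, 0, 0, 0, 0, 0]],
  ],
)

```text
time_s: 38.28
tool_pos: [0.4346, 0.039, -0.0274]
orientation: [[0.923, -0.384, 0.0], [-0.384, -0.923, 0.0], [0.0, -0.0, -1.0]]
ft_force: [1.0, -0.5, 0.2]
finger_gap: 0.0397
```

Call:
step_arm(
  steps=[
    [[-1, 0, 0, 0.008, 0, 0, 0], [-1, 0, 0, 0.005, 0, 0, 0], [-1, 0, 0, 0, 0, 0, 0], [0.1, 0, 0, 0, 0, 0, 0], [0.1, 0, 0, 0, 0, 0, 0]],
  ],
)

```text
time_s: 38.9
tool_pos: [0.4344, 0.039, -0.0302]
orientation: [[0.923, -0.384, 0.0], [-0.384, -0.923, 0.0], [0.0, -0.0, -1.0]]
ft_force: [0.5, -0.8, -0.6]
finger_gap: 0.0512
```

Call:
step_arm(
  steps=[
    [[0.1, 0, 0, 0, 0, 0, 0], [0.1, 0, 0, 0, 0, 0, 0], [0.1, 0, 0, -0.05, 0, 0, 0], [0.1, 0, 0, -0.2, 0, 0, 0], [0.1, 0, 0, -0.2, 0, 0, 0]],
  ],
)

```text
time_s: 39.52
tool_pos: [0.4342, 0.039, 0.0614]
orientation: [[0.923, -0.384, -0.0], [-0.384, -0.923, 0.0], [-0.0, 0.0, -1.0]]
ft_force: [0.1, -0.5, -0.9]
finger_gap: 0.0518
```

Call:
step_arm(
  steps=[
    [[0.3, 0, 0, -0.2, 0, 0, 0], [0.3, 0, 0, -0.1, 0, 0, 0], [0.3, 0, 0, 0, 0, 0, -0.04], [0.3, 0, 0, 0, 0, 0, -0.045], [0.3, 0, 0, 0, 0, 0, -0.045]],
  ],
)

```text
time_s: 40.15
tool_pos: [0.4346, 0.039, 0.1207]
orientation: [[1.0, 0.019, 0.001], [0.019, -1.0, -0.0], [0.001, 0.0, -1.0]]
ft_force: [-0.4, -0.4, -0.1]
finger_gap: 0.061
```

```bash
python3 - <<'E'
from h import *
w=cams.grab_frame("wrist");save(w,"w17.png");np.save("w17.npy",w,allow_pickle=True)
blob(w,(3,100,30),(14,255,160),.020,800)
im=w["image"];h=cv2.cvtColor(im,cv2.COLOR_RGB2HSV)
m=((h[:,:,2]>170)&(h[:,:,1]<45)).astype(np.uint8)
c=max(cv2.findContours(m,0,1)[0],key=cv2.contourArea).reshape(-1,2)
print("dish",cv2.minAreaRect(np.float32([ray(w,q,.015)[:2]*1000 for q in c])))
rows([.5195,-.3098,.115],1.0)
E
```

```text
[ 287  139   72  107 3584] circ [434.4  38.5] 59.3 rect [array([434.6,  38.5]), array([114. ,  38.7]), np.float64(67.7)]
dish ((434.3933410644531, 39.64264678955078), (159.21546936035156, 111.16726684570312), 67.87208557128906)
at [0.4346 0.039  0.1207] t 40.2 gap 0.0608 F [-0.5  0.  -0. ]
shift tot [0.3865 1.7526 0.0291] turn [ 0.0001 -0.0003  0.0014] mm [  84.9 -348.8   -5.7]
```

The cork lies flat in the dish ((434.6, 38.5) against dish (434.4, 39.6), same angle). Now the keel.

Call:
step_arm(
  steps=[
    [[0.3, 0.035, 0.15, 0, 0, 0, 0], [0.3, 0.055, 0.25, 0, 0, 0, 0], [0.3, 0.055, 0.25, 0, 0, 0, 0], [0.3, 0.055, 0.25, 0, 0, 0, 0], [0.3, 0.055, 0.25, 0, 0, 0, 0]],
  ],
)

```text
time_s: 40.83
tool_pos: [0.4891, -0.192, 0.1206]
orientation: [[1.0, 0.012, 0.001], [0.012, -1.0, -0.0], [0.001, 0.0, -1.0]]
ft_force: [0.1, 0.3, 0.3]
finger_gap: 0.0613
```

Call:
step_arm(
  steps=[
    [[0.3, 0.055, 0.25, 0, 0, 0, 0], [0.3, 0.055, 0.25, 0, 0, 0, 0], [0.3, 0.0215, 0.1, 0, 0, 0, 0], [0.3, 0, 0, 0.12, 0, 0, 0], [0.3, 0, 0, 0.12, 0, 0, 0]],
  ],
)

```text
time_s: 41.45
tool_pos: [0.5169, -0.3094, 0.0719]
orientation: [[1.0, 0.013, 0.0], [0.013, -1.0, 0.0], [0.0, 0.0, -1.0]]
ft_force: [-0.9, -1.1, 0.4]
finger_gap: 0.061
```

Call:
step_arm(
  steps=[
    [[0.3, 0, 0, 0.1, 0, 0, 0], [0.3, 0, 0, 0.1, 0, 0, 0], [0.3, 0, 0, 0.06, 0, 0, 0], [0.3, 0, 0, 0, 0, 0, 0], [0.3, 0, 0, 0, 0, 0, 0]],
  ],
)

```text
time_s: 42.08
tool_pos: [0.5173, -0.3103, 0.0207]
orientation: [[1.0, 0.014, 0.001], [0.014, -1.0, -0.001], [0.001, 0.001, -1.0]]
ft_force: [-0.6, 0.6, 0.2]
finger_gap: 0.0612
```

```bash
python3 - <<'E'
from h import *
w=cams.grab_frame("wrist");save(w,"w18.png")
blob(w,(13,40,170),(24,160,255),.02,1500)
rows([.5195,-.3098,-.035],1.0)
E
```

```text
[ 297  125   56  185 9425] circ [ 519.5 -309.7] 75.7 rect [array([ 519.6, -309.5]), array([ 38.6, 147.9]), np.float64(0.7)]
at [ 0.5174 -0.3104  0.0209] t 42.12 gap 0.0608 F [ 0.5 -0.2  0. ]
shift tot [ 0.01   -0.0033  0.2797] turn [ 0.0004 -0.0004 -0.001 ] mm [  2.1   0.6 -55.9]
```

Call:
step_arm(
  steps=[
    [[0.3, 0.01, -0.003, 0.1, 0, 0, 0], [0.3, 0, 0, 0.1, 0, 0, 0], [0.3, 0, 0, 0.05, 0, 0, 0], [0.3, 0, 0, 0.015, 0, 0, 0], [0.3, 0, 0, 0, 0, 0, 0]],
  ],
)

```text
time_s: 42.75
tool_pos: [0.5188, -0.3093, -0.0332]
orientation: [[1.0, 0.014, -0.0], [0.014, -1.0, 0.0], [-0.0, -0.0, -1.0]]
ft_force: [0.0, 0.4, -0.4]
finger_gap: 0.0608
```

Call:
step_arm(
  force=25,
  steps=[
    [[-1, 0, 0, 0, 0, 0, 0], [-1, 0, 0, 0, 0, 0, 0], [-1, 0, 0, 0, 0, 0, 0], [-1, 0, 0, 0, 0, 0, 0], [-1, 0, 0, 0, 0, 0, 0]],
  ],
)

```text
time_s: 43.38
tool_pos: [0.5191, -0.3095, -0.0325]
orientation: [[1.0, 0.014, 0.001], [0.014, -1.0, -0.001], [0.001, 0.001, -1.0]]
ft_force: [-0.7, 0.3, 3.7]
finger_gap: 0.0397
```

Call:
step_arm(
  steps=[
    [[-1, 0, 0, 0, 0, 0, 0], [-1, 0, 0, -0.05, 0, 0, 0], [-1, 0, 0, -0.15, 0, 0, 0], [-1, 0, 0, -0.2, 0, 0, 0], [-1, 0, 0, -0.2, 0, 0, 0]],
  ],
)

```text
time_s: 44.0
tool_pos: [0.5182, -0.3088, 0.0879]
orientation: [[1.0, 0.014, -0.001], [0.014, -1.0, 0.001], [-0.001, -0.001, -1.0]]
ft_force: [0.4, 0.1, -0.2]
finger_gap: 0.0396
```

Call:
step_arm(
  steps=[
    [[-1, 0, 0, -0.2, 0, 0, 0], [-1, 0, 0, -0.15, 0, 0, 0], [-1, 0, 0, 0, 0, 0, 0], [-1, 0, 0, 0, 0, 0, 0], [-1, 0, 0, 0, 0, 0, 0]],
  ],
)

```text
time_s: 44.62
tool_pos: [0.5177, -0.3084, 0.1546]
orientation: [[1.0, 0.014, -0.003], [0.014, -1.0, 0.003], [-0.003, -0.003, -1.0]]
ft_force: [-0.1, 0.7, -2.3]
finger_gap: 0.0395
```

```bash
python3 - <<'E'
from h import *
rows([.49,.06,.16],1.0)
s=np.load("scene0.npy",allow_pickle=True).item()["image"];d=np.load("side0.npy",allow_pickle=True).item()["image"]
R=lambda i,x,y,w,h,k:cv2.resize(i[y:y+h,x:x+w],None,fx=k,fy=k,interpolation=cv2.INTER_CUBIC)
a=R(s,345,100,90,80,4.4);b=R(d,160,240,140,140,2.8)
H=max(a.shape[0],b.shape[0]);p=lambda i:cv2.copyMakeBorder(i,0,H-i.shape[0],0,0,0)
o=np.hstack([p(a),p(b)]);print(a.shape,b.shape)
cv2.imwrite("pics/c19.png",o[:,:,::-1])
E
```

```text
at [ 0.5177 -0.3084  0.1546] t 44.62 gap 0.0395 F [-0.1  0.7 -2.3]
shift tot [-0.1124 -1.8437 -0.0218] turn [-0.0008  0.0009 -0.001 ] mm [-27.7 368.4   5.4]
(352, 396, 3) (392, 392, 3)
```

View pics/c19.png

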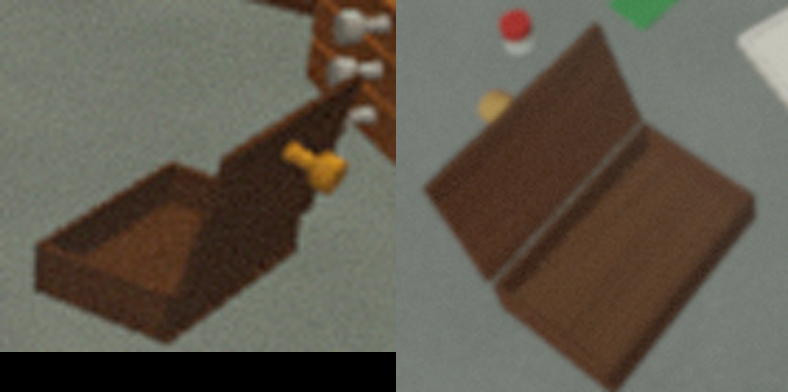

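Picture 15: the case and the open lid from both fixed cameras, lid leaning a little away. I'll fit the case pose and lid angle from these corners.

```bash
cat > case.py <<'E'
from h import *
from scipy.optimize import least_squares
s=np.load("scene0.npy",allow_pickle=True).item();d=np.load("side0.npy",allow_pickle=True).item()
A=lambda x,y:(345+(x+.5)/4.4-.5,100+(y+.5)/4.4-.5);B=lambda x,y:(160+(x-396+.5)/2.8-.5,240+(y+.5)/2.8-.5)
def pts(th):
    f=lambda y,t:(.063-.126*np.cos(th)+t*np.sin(th),y,.042+.126*np.sin(th)+t*np.cos(th))
    return f
obs=[(s,A(35,243),(-.063,-.093,.042)),(s,A(35,290),(-.063,-.093,0)),(s,A(168,342),(.063,-.093,0)),(s,A(172,163),(-.063,.093,.042)),(s,A(297,250),(.063,.093,0)),
 (s,A(220,158),("L",-.093,.004)),(s,A(360,80),("L",.093,.004)),
 (d,B(645,123),(.063,-.093,.042)),(d,B(755,197),(-.063,-.093,.042)),(d,B(495,287),(.063,.093,.042)),(d,B(612,388),(-.063,.093,.030)),
 (d,B(597,22),("L",-.093,0)),(d,B(425,187),("L",.093,0)),
 (s,A(330,175),("K",0,.043))]
def world(p,q):
    x,y,a,th=p
    if q[0]=="L":q=pts(th)(q[1],q[2])
    elif q[0]=="K":q=(.063-.096*np.cos(th)+(.008+.035)*np.sin(th),0,.042+.096*np.sin(th)+.043*np.cos(th))
    c,s_=np.cos(a),np.sin(a);return np.array([x+c*q[0]-s_*q[1],y+s_*q[0]+c*q[1],q[2]])
def res(p):return np.concatenate([P(f,world(p,q))[0]-uv for f,uv,q in obs])
if __name__=="__main__":
    r=least_squares(res,[.52,.31,0,1.6],loss="soft_l1")
    print(r.x,np.rad2deg(r.x[2]));print(res(r.x).reshape(-1,2).round(1).tolist())
E
python3 case.py
```

```text
[ 0.46114702  0.32355378 -0.05090398  1.82770748] -2.9165832587187968
[[-0.7, -0.3], [-1.1, -0.2], [-0.9, 0.6], [-0.8, -0.9], [-0.6, 0.3], [1.5, 0.5], [0.5, -1.1], [-0.2, -0.6], [0.2, -0.5], [-1.9, -0.1], [-1.3, -0.9], [0.7, 0.7], [-0.4, 1.8], [-0.6, 0.5]]
```

The fit is good: case (0.461, 0.3235), yaw −2.9°, lid 1.83 rad. Because of the gripper body's width beside the lid, I'll place the keel about 17 mm to the robot side of the case's middle. Carry it over and check from above.

Call:
step_arm(
  steps=[
    [[-1, -0.015, -0.15, -0.02, 0, 0, 0], [-1, -0.028, -0.27, -0.02, 0, 0, 0], [-1, -0.028, -0.27, 0, 0, 0, 0], [-1, -0.028, -0.27, 0, 0, 0, 0], [-1, -0.028, -0.27, 0, 0, 0, 0]],
  ],
)

```text
time_s: 45.25
tool_pos: [0.4887, -0.0618, 0.1636]
orientation: [[1.0, 0.014, -0.002], [0.014, -1.0, 0.001], [-0.002, -0.001, -1.0]]
ft_force: [0.9, -0.1, -0.4]
finger_gap: 0.0398
```

Call:
step_arm(
  steps=[
    [[-1, -0.028, -0.27, 0, 0, 0, 0], [-1, -0.028, -0.27, 0, 0, 0, 0], [-1, -0.028, -0.27, 0, 0, 0, 0], [-1, -0.028, -0.27, 0, 0, 0, 0], [-1, -0.02, -0.2, 0, 0, 0, 0]],
  ],
)

```text
time_s: 45.88
tool_pos: [0.4584, 0.1938, 0.1636]
orientation: [[1.0, 0.016, -0.002], [0.016, -1.0, -0.0], [-0.002, 0.0, -1.0]]
ft_force: [0.4, 0.5, -1.2]
finger_gap: 0.0395
```

Call:
step_arm(
  steps=[
    [[-1, 0, 0, 0, 0, 0, 0.0206], [-1, 0, 0, 0, 0, 0, 0], [-1, 0, 0, 0, 0, 0, 0], [-1, 0, 0, 0, 0, 0, 0], [-1, 0, 0, 0, 0, 0, 0]],
  ],
)

```text
time_s: 46.5
tool_pos: [0.4599, 0.1916, 0.1649]
orientation: [[0.999, -0.051, -0.0], [-0.051, -0.999, 0.0], [-0.0, -0.0, -1.0]]
ft_force: [-1.0, 0.0, -0.3]
finger_gap: 0.0401
```

```bash
python3 - <<'E'
from h import *
import case
rows([.444,.3244,.165],-2.9)
w=cams.grab_frame("wrist");np.save("w20.npy",w,allow_pickle=True);im=w["image"].copy()
p=[.4611,.3236,-.0509,1.8277]
def poly(L,c):cv2.polylines(im,[np.int32(16*P(w,[case.world(p,q) for q in L]))],True,c,1,shift=4)
k=lambda a,b,z:[(-a,-b,z),(a,-b,z),(a,b,z),(-a,b,z)]
poly(k(.063,.093,.042),(255,0,0));poly(k(.057,.087,.042),(255,255,0));poly(k(.057,.087,.006),(0,255,0))
poly([(.063,-.093,.042),("L",-.093,0),("L",.093,0),(.063,.093,.042)],(0,255,255))
cv2.imwrite("pics/w20.png",im[:,:,::-1])
E
```

```text
at [0.4599 0.1916 0.1649] t 46.5 gap 0.0401 F [-1.   0.  -0.3]
shift tot [-1.133e-01 -6.592e-01 -5.000e-04] turn [-0.      0.     -0.0001] mm [-1.590e+01  1.328e+02  1.000e-01]
```

View pics/w20.png

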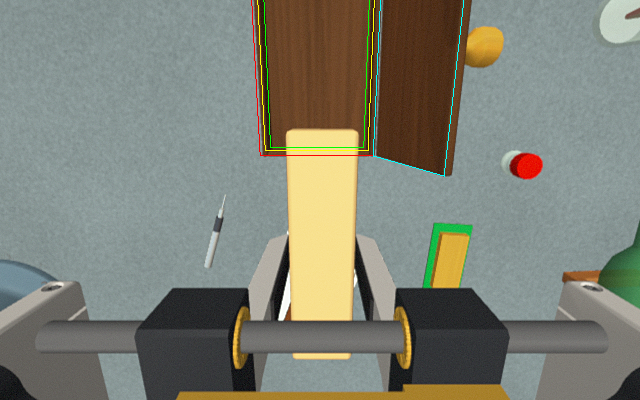

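The overlay fits the case and lid well, and the keel at (322,240) is held square. This was view 16, the last one. Move over and descend in stages.

Call:
step_arm(
  steps=[
    [[-1, -0.02, -0.12, 0, 0, 0, 0], [-1, -0.03, -0.2, 0, 0, 0, 0], [-1, -0.03, -0.2, 0, 0, 0, 0], [-1, -0.033, -0.139, 0, 0, 0, 0], [-1, 0, 0, 0, 0, 0, 0]],
  ],
)

```text
time_s: 47.18
tool_pos: [0.4435, 0.3258, 0.1649]
orientation: [[0.999, -0.048, -0.0], [-0.048, -0.999, -0.0], [-0.0, 0.0, -1.0]]
ft_force: [0.6, -1.2, -1.4]
finger_gap: 0.0397
```

Call:
step_arm(
  steps=[
    [[-1, 0, 0, 0.12, 0, 0, 0], [-1, 0, 0, 0.15, 0, 0, 0], [-1, 0, 0, 0.13, 0, 0, 0], [-1, 0, 0, 0.08, 0, 0, 0], [-1, 0, 0, 0, 0, 0, 0]],
  ],
)

```text
time_s: 47.8
tool_pos: [0.4434, 0.3238, 0.068]
orientation: [[0.999, -0.051, -0.002], [-0.051, -0.999, -0.001], [-0.002, 0.001, -1.0]]
ft_force: [-0.2, -0.2, -0.2]
finger_gap: 0.0396
```

```bash
python3 - <<'E'
from h import *
rows([.444,.3244,-.0245],-2.9)
E
```

```text
at [0.4434 0.3238 0.068 ] t 47.8 gap 0.0396 F [-0.2 -0.2 -0.2]
shift tot [ 0.0038 -0.0038  0.4624] turn [ 0.0004  0.0006 -0.0002] mm [  0.6   0.6 -92.5]
```

Call:
step_arm(
  steps=[
    [[-1, 0, 0, 0.08, 0, 0, 0], [-1, 0, 0, 0.1, 0, 0, 0], [-1, 0, 0, 0.1, 0, 0, 0], [-1, 0, 0, 0.05, 0, 0, 0], [-1, 0, 0, 0, 0, 0, 0]],
  ],
)

```text
time_s: 48.42
tool_pos: [0.4436, 0.3246, 0.0025]
orientation: [[0.999, -0.05, -0.001], [-0.05, -0.999, -0.0], [-0.001, 0.0, -1.0]]
ft_force: [-1.2, 0.2, -1.4]
finger_gap: 0.0395
```

Call:
step_arm(
  steps=[
    [[-1, 0, 0, 0.04, 0, 0, 0], [-1, 0, 0, 0.03, 0, 0, 0], [-1, 0, 0, 0.02, 0, 0, 0], [-1, 0, 0, 0.015, 0, 0, 0], [-1, 0, 0, 0, 0, 0, 0]],
  ],
)

```text
time_s: 49.05
tool_pos: [0.4437, 0.3247, -0.0182]
orientation: [[0.999, -0.05, -0.0], [-0.05, -0.999, -0.0], [-0.0, 0.0, -1.0]]
ft_force: [-0.7, -0.1, -1.3]
finger_gap: 0.0397
```

Call:
step_arm(
  steps=[
    [[-1, 0, 0, 0.015, 0, 0, 0], [-1, 0, 0, 0.01, 0, 0, 0], [-1, 0, 0, 0.007, 0, 0, 0], [-1, 0, 0, 0.005, 0, 0, 0], [-1, 0, 0, 0, 0, 0, 0]],
  ],
)

```text
time_s: 49.68
tool_pos: [0.4439, 0.3247, -0.0255]
orientation: [[0.999, -0.05, -0.0], [-0.05, -0.999, -0.0], [-0.0, 0.0, -1.0]]
ft_force: [0.2, -0.5, -1.3]
finger_gap: 0.0396
```

Call:
step_arm(
  steps=[
    [[-1, 0, 0, 0.005, 0, 0, 0], [-1, 0, 0, 0, 0, 0, 0], [-0.02, 0, 0, 0, 0, 0, 0], [-0.02, 0, 0, 0, 0, 0, 0], [-0.02, 0, 0, 0, 0, 0, 0]],
  ],
)

```text
time_s: 50.3
tool_pos: [0.444, 0.3248, -0.0263]
orientation: [[0.999, -0.05, 0.0], [-0.05, -0.999, 0.0], [0.0, -0.0, -1.0]]
ft_force: [-0.1, -0.7, 0.8]
finger_gap: 0.0459
```

Call:
step_arm(
  steps=[
    [[-0.02, 0, 0, 0, 0, 0, 0], [-0.02, 0, 0, -0.05, 0, 0, 0], [-0.02, 0, 0, -0.15, 0, 0, 0], [-0.02, 0, 0, -0.2, 0, 0, 0], [-0.02, 0, 0, -0.2, 0, 0, 0]],
  ],
)

```text
time_s: 50.92
tool_pos: [0.4439, 0.3247, 0.0954]
orientation: [[0.999, -0.05, 0.0], [-0.05, -0.999, 0.0], [0.0, -0.0, -1.0]]
ft_force: [0.7, -0.2, -0.1]
finger_gap: 0.0462
```

Call:
step_arm(
  steps=[
    [[-0.6, 0, 0, -0.25, 0, 0, 0], [-1, 0, 0, -0.25, 0, 0, 0], [-1, 0, 0.1, -0.2, 0, 0, 0], [-1, 0, 0.2, 0, 0, 0, 0], [-1, 0, 0.2, 0, 0, 0, 0]],
  ],
)

```text
time_s: 51.55
tool_pos: [0.4389, 0.2241, 0.2351]
orientation: [[0.999, -0.049, 0.002], [-0.049, -0.999, 0.0], [0.002, -0.001, -1.0]]
ft_force: [-0.7, -0.4, -0.4]
finger_gap: 0.0011
```

```bash
python3 - <<'E'
from h import *
rows([.444,.3244,.165],-2.9)
w=cams.grab_frame("wrist");np.save("w21.npy",w,allow_pickle=True);save(w,"w21.png")
blob(w,(13,40,150),(24,190,255),.026,1000)
for n in ("scene","side"):
    f=cams.grab_frame(n);np.save(n+"21.npy",f,allow_pickle=True)
    print(n,[(round(d["p"],2),np.round(d["point"],3)) for d in finder.spot_in(f,"case_lid_handle")[:2]])
print([(round(d["p"],2),np.round(d["point"],3)) for d in finder.spot_in(w,"case_lid_handle")[:2]])
import case; print(case.world([.4611,.3236,-.0509,1.8277],("K",)))
E
```

```text
at [0.4389 0.2241 0.2351] t 51.55 gap 0.0011 F [-0.7 -0.4 -0.4]
shift tot [-4.000e-04 -5.021e-01  3.508e-01] turn [-0.0002 -0.0008  0.0003] mm [  5.1 100.3 -70.1]
[ 307   61   29   99 2316] circ [443.3 310.4] 64.9 rect [array([444. , 310.6]), array([126.3,  38.9]), np.float64(86.5)]
scene [(0.72, array([0.553, 0.304, 0.118]))]
side [(0.98, array([0.542, 0.326, 0.115]))]
[(0.68, array([0.547, 0.324, 0.128]))]
[0.58991411 0.31703769 0.12392367]
```

The keel is in the case and released (contact at floor height, jaws clear). Now I'll plan the push on the lid's outer face, 50 mm beside the knob, and check tall neighbours.

```bash
python3 - <<'E'
from h import *
np.set_printoptions(suppress=True,precision=3)
p=[.4611,.3236];a=-.0509;c,s=np.cos(a),np.sin(a);y=-.05
W=lambda x,z:[p[0]+c*x-s*y,p[1]+s*x+c*y,z]
rows(W(.135,.235),-2.916)
pts=[(.135,.086)]
for th in np.r_[1.9:0:-.12][:],0.:
    r=.091;f=lambda r:(.063-r*np.cos(th)+.008*np.sin(th),.042+r*np.sin(th)+.008*np.cos(th))
    x=max(f(r)[0],f(.126)[0] if th>1.57 else -1)+.0125
    pts.append((x,f(r)[1]-.039))
q=np.array(pts);d=np.diff(q,axis=0)/.2
for i,r in enumerate(d):print(i,q[i+1].round(4),"tool x %.3f z %.3f"%(r[0],-r[1]))
sc=np.load("scene0.npy",allow_pickle=True).item();print("glass",ray(sc,(483,190),0),"red",ray(sc,(431,196),0),"drawers front",ray(sc,(452,146),0))
E
```

```text
at [0.439 0.226 0.234] t 51.85 gap 0.0002 F [ 0.8 -0.4  0. ]
shift tot [ 0.761 -0.245 -0.005] turn [-0. -0.  0.] mm [154.5  41.3   1.1]Traceback (most recent call last):
  File "<stdin>", line 9, in <module>
ValueError: The truth value of an array with more than one element is ambiguous. Use a.any() or a.all()
```

Call:
step_arm(
  steps=[
    [[-1, 0.12, -0.04, 0, 0, 0, 0], [-1, 0.18, -0.055, 0, 0, 0, 0], [-1, 0.18, -0.055, 0, 0, 0, 0], [-1, 0.18, -0.055, 0, 0, 0, 0], [-1, 0.1, -0.04, 0, 0, 0, 0]],
  ],
)

```text
time_s: 52.48
tool_pos: [0.5943, 0.2676, 0.2327]
orientation: [[0.999, -0.049, -0.001], [-0.049, -0.999, -0.0], [-0.001, 0.0, -1.0]]
ft_force: [0.2, 0.3, -0.0]
finger_gap: 0.0004
```

```bash
python3 - <<'E'
from h import *
np.set_printoptions(suppress=True,precision=3)
p=[.4611,.3236];a=-.0509;c,s=np.cos(a),np.sin(a);y=-.05
W=lambda x,z:[p[0]+c*x-s*y,p[1]+s*x+c*y,z]
rows(W(.135,.086),-2.916)
pts=[(.135,.086)]
for th in list(np.arange(1.83,0,-.12))+[0.]:
    r=.091;f=lambda r:(.063-r*np.cos(th)+.008*np.sin(th),.042+r*np.sin(th)+.008*np.cos(th))
    x=max(f(r)[0],f(.126)[0] if th>1.57 else -1)+.0125
    pts.append((x,f(r)[1]-.039))
q=np.array(pts);d=np.diff(q,axis=0)/.2
for i,r in enumerate(d):print(i,q[i+1].round(4),"tool x %.3f z %.3f"%(r[0],-r[1]))
sc=np.load("scene0.npy",allow_pickle=True).item();print("glass",ray(sc,(483,190),0),"red",ray(sc,(431,196),0))
E
```

```text
at [0.594 0.268 0.233] t 52.48 gap 0.0004 F [ 0.2  0.3 -0. ]
shift tot [-0.003  0.004  0.734] turn [0.    0.    0.001] mm [  -0.9   -0.8 -146.7]
0 [0.116 0.089] tool x -0.097 z -0.015
1 [0.101 0.092] tool x -0.073 z -0.016
2 [0.086 0.094] tool x -0.075 z -0.009
3 [0.074 0.094] tool x -0.058 z -0.003
4 [0.063 0.093] tool x -0.055 z 0.004
5 [0.053 0.091] tool x -0.054 z 0.011
6 [0.042 0.088] tool x -0.052 z 0.017
7 [0.032 0.084] tool x -0.050 z 0.023
8 [0.023 0.078] tool x -0.047 z 0.029
9 [0.014 0.071] tool x -0.043 z 0.034
10 [0.007 0.063] tool x -0.038 z 0.039
11 [-0.     0.054] tool x -0.033 z 0.043
12 [-0.006  0.045] tool x -0.028 z 0.047
13 [-0.01   0.035] tool x -0.022 z 0.050
14 [-0.013  0.025] tool x -0.016 z 0.052
15 [-0.015  0.014] tool x -0.010 z 0.054
16 [-0.015  0.011] tool x -0.001 z 0.014
glass [0.808 0.359 0.   ] red [0.693 0.229 0.   ]
```

Neighbours are clear. Descend behind the lid, then push it round.

Call:
step_arm(
  steps=[
    [[-1, 0, 0, 0.15, 0, 0, 0], [-1, 0, 0, 0.2, 0, 0, 0], [-1, 0, 0, 0.2, 0, 0, 0], [-1, 0, 0, 0.12, 0, 0, 0], [-1, 0, 0, 0.065, 0, 0, 0]],
  ],
)

```text
time_s: 53.1
tool_pos: [0.592, 0.267, 0.0844]
orientation: [[0.999, -0.049, -0.003], [-0.049, -0.999, -0.001], [-0.003, 0.001, -1.0]]
ft_force: [-1.1, -0.2, -0.5]
finger_gap: 0.0004
```

Call:
step_arm(
  steps=[
    [[-1, -0.04, 0, -0.015, 0, 0, 0], [-1, -0.06, 0, 0, 0, 0, 0], [-1, -0.07, 0, -0.016, 0, 0, 0], [-1, -0.075, 0, -0.01, 0, 0, 0], [-1, -0.058, 0, -0.003, 0, 0, 0]],
  ],
)

```text
time_s: 53.72
tool_pos: [0.5322, 0.2695, 0.0965]
orientation: [[0.999, -0.05, 0.002], [-0.05, -0.999, 0.001], [0.002, -0.001, -1.0]]
ft_force: [1.4, -0.0, 0.3]
finger_gap: 0.0002
```

Call:
step_arm(
  steps=[
    [[-1, -0.055, 0, 0.004, 0, 0, 0], [-1, -0.054, 0, 0.011, 0, 0, 0], [-1, -0.052, 0, 0.017, 0, 0, 0], [-1, 0, 0, 0, 0, 0, 0], [-1, 0, 0, 0, 0, 0, 0]],
  ],
)

```text
time_s: 54.35
tool_pos: [0.5, 0.2706, 0.0884]
orientation: [[0.999, -0.05, -0.001], [-0.05, -0.999, -0.0], [-0.001, 0.0, -1.0]]
ft_force: [0.7, -0.3, -0.2]
finger_gap: 0.0008
```

```bash
python3 - <<'E'
from h import *
import case
from scipy.optimize import minimize_scalar
p=[.4611,.3236];a=-.0509;c,s=np.cos(a),np.sin(a)
o=manip.observe();d=o["tool_pos"][:2]-p;print("case frame",c*d[0]+s*d[1],-s*d[0]+c*d[1],o["tool_pos"][2],o["ft_force"])
# lid angle from knob colour in cameras
for n in("scene","side"):
    f=cams.grab_frame(n);np.save(n+"22.npy",f,allow_pickle=True);h=cv2.cvtColor(f["image"],cv2.COLOR_RGB2HSV)
    m=cv2.inRange(h,(14,150,110),(28,255,255));k,l,st,ce=cv2.connectedComponentsWithStats(m)
    print(n,[(st[i,4],ce[i].round(1)) for i in range(1,k) if st[i,4]>15])
    print([(t,P(f,case.world([.4611,.3236,-.0509,t],("K",)))[0].round(1).tolist()) for t in (1.83,1.1,.99,.8,.4,0)])
E
```

```text
case frame 0.04152846472199693 -0.050923203480262684 0.0884134289989982 [ 0.74035541 -0.33713347 -0.19810389]
scene [(np.int32(117), array([29. ,  6.1])), (np.int32(33), array([50.1,  3.9])), (np.int32(191), array([145.6,   9.8])), (np.int32(32), array([171.1,   1.9])), (np.int32(18), array([190.2,   3.7])), (np.int32(2352), array([81. , 52.3])), (np.int32(30), array([188.3,  12.2])), (np.int32(18), array([164.8,  14.1])), (np.int32(193), array([65.9, 24.7])), (np.int32(18), array([177.5,  16.7])), (np.int32(35), array([148.9,  18.5])), (np.int32(27), array([218.1,  23.1])), (np.int32(20), array([156.1,  22.2])), (np.int32(28), array([194. ,  22.8])), (np.int32(306), array([21.1, 39.7])), (np.int32(72), array([177.9,  32.2])), (np.int32(20), array([ 9.2, 28.4])), (np.int32(16), array([ 3.2, 29.2])), (np.int32(30), array([136.5,  30.4])), (np.int32(32), array([148.6,  33.5])), (np.int32(21), array([228.5,  33.1])), (np.int32(161), array([49.9, 41. ])), (np.int32(120), array([141.7,  51.8])), (np.int32(131), array([160.1,  47.3])), (np.int32(18), array([78.8, 47.6])), (np.int32(23), ar
[... 1398 characters left out ...]
([132.6, 132.9])), (np.int32(20), array([ 60.4, 137.8])), (np.int32(18), array([ 21.1, 141.9])), (np.int32(94), array([ 30.9, 146.4])), (np.int32(30208), array([553.8, 315. ])), (np.int32(40), array([263.4, 204.4])), (np.int32(250), array([386.4, 208.7])), (np.int32(65), array([352.6, 271.8])), (np.int32(115), array([229.9, 342.9])), (np.int32(171), array([205.6, 368.7])), (np.int32(68), array([420.8, 396.9]))]
[(1.83, [419.0, 140.0]), (1.1, [400.5, 126.9]), (0.99, [397.4, 126.2]), (0.8, [392.2, 126.0]), (0.4, [382.6, 129.1]), (0, [375.9, 136.2])]
side []
[(1.83, [195.7, 278.5]), (1.1, [216.4, 289.1]), (0.99, [220.4, 292.0]), (0.8, [227.2, 297.8]), (0.4, [240.8, 311.4]), (0, [250.9, 324.6])]
```

The knob in the scene view at (400,126) puts the lid at about 1.1 rad, following the finger. Continue.

Call:
step_arm(
  steps=[
    [[-1, -0.05, 0, 0.023, 0, 0, 0], [-1, -0.047, 0, 0.029, 0, 0, 0], [-1, -0.043, 0, 0.034, 0, 0, 0], [-1, -0.038, 0, 0.039, 0, 0, 0], [-1, -0.033, 0, 0.043, 0, 0, 0]],
  ],
)

```text
time_s: 55.08
tool_pos: [0.4575, 0.273, 0.0547]
orientation: [[0.999, -0.05, -0.0], [-0.05, -0.999, 0.0], [-0.0, -0.0, -1.0]]
ft_force: [-1.0, -0.2, 1.7]
finger_gap: 0.0005
```

Call:
step_arm(
  steps=[
    [[-1, -0.028, 0, 0.047, 0, 0, 0], [-1, -0.022, 0, 0.05, 0, 0, 0], [-1, -0.016, 0, 0.045, 0, 0, 0], [-1, -0.01, 0, 0.03, 0, 0, 0], [-1, 0, 0, 0, 0, 0, 0]],
  ],
)

```text
time_s: 55.7
tool_pos: [0.4426, 0.2735, 0.0203]
orientation: [[0.999, -0.05, -0.001], [-0.05, -0.999, -0.001], [-0.001, 0.001, -1.0]]
ft_force: [0.6, 0.8, -0.1]
finger_gap: 0.0004
```

Call:
step_arm(
  steps=[
    [[-1, 0, 0, 0.015, 0, 0, 0], [-1, 0, 0, 0.015, 0, 0, 0], [-1, 0, 0, 0.005, 0, 0, 0], [-1, 0, 0, 0, 0, 0, 0], [-1, 0, 0, 0, 0, 0, 0]],
  ],
)

```text
time_s: 56.32
tool_pos: [0.4432, 0.2737, 0.014]
orientation: [[0.999, -0.05, 0.0], [-0.05, -0.999, -0.0], [0.0, 0.0, -1.0]]
ft_force: [-0.0, 0.1, -0.7]
finger_gap: 0.001
```

Call:
step_arm(
  steps=[
    [[-1, 0, 0, 0.006, 0, 0, 0], [-1, 0, 0, 0.005, 0, 0, 0], [-1, 0, 0, 0.004, 0, 0, 0], [-1, 0, 0, 0, 0, 0, 0], [-1, 0, 0, 0, 0, 0, 0]],
  ],
)

```text
time_s: 56.95
tool_pos: [0.4431, 0.2738, 0.0114]
orientation: [[0.999, -0.05, -0.0], [-0.05, -0.999, -0.0], [-0.0, 0.0, -1.0]]
ft_force: [-2.7, -0.4, 5.9]
finger_gap: 0.0002
```

Call:
step_arm(
  steps=[
    [[-1, 0, 0, 0.003, 0, 0, 0], [-1, 0, 0, 0.003, 0, 0, 0], [-1, 0, 0, 0, 0, 0, 0], [-1, 0, 0, 0, 0, 0, 0], [-1, 0, 0, 0, 0, 0, 0]],
  ],
)

```text
time_s: 57.58
tool_pos: [0.4431, 0.2738, 0.0113]
orientation: [[0.999, -0.05, -0.001], [-0.05, -0.999, -0.0], [-0.001, 0.001, -1.0]]
ft_force: [-6.2, -2.6, 13.1]
finger_gap: 0.0008
```

The lid is firm on the rim at the predicted height. Retreat and run a numerical check of everything.

Call:
step_arm(
  steps=[
    [[-1, 0, 0, -0.05, 0, 0, 0], [-1, 0, 0, -0.15, 0, 0, 0], [-1, 0, 0, -0.25, 0, 0, 0], [-1, 0, 0, -0.25, 0, 0, 0], [-1, 0, 0, -0.2, 0, 0, 0]],
  ],
)

```text
time_s: 58.2
tool_pos: [0.4436, 0.2738, 0.1922]
orientation: [[0.999, -0.05, 0.002], [-0.05, -0.999, 0.001], [0.002, -0.001, -1.0]]
ft_force: [-0.0, -0.3, 0.3]
finger_gap: 0.0007
```

Call:
step_arm(
  steps=[
    [[-1, 0, 0.15, 0, 0, 0, 0], [-1, 0, 0.25, 0, 0, 0, 0], [-1, 0, 0.25, 0, 0, 0, 0], [-1, 0, 0.25, 0, 0, 0, 0], [-1, 0, 0.15, 0, 0, 0, 0]],
  ],
)

```text
time_s: 58.82
tool_pos: [0.4324, 0.0621, 0.1898]
orientation: [[0.999, -0.052, 0.001], [-0.052, -0.999, -0.0], [0.001, 0.0, -1.0]]
ft_force: [0.4, -0.1, -0.3]
finger_gap: 0.0008
```

Call:
step_arm(
  steps=[
    [[-1, 0, 0, 0, 0, 0, 0], [-1, 0, 0, 0, 0, 0, 0], [-1, 0, 0, 0, 0, 0, 0], [-1, 0, 0, 0, 0, 0, 0], [-1, 0, 0, 0, 0, 0, 0]],
  ],
)

```text
time_s: 59.45
tool_pos: [0.4325, 0.0645, 0.1897]
orientation: [[0.999, -0.049, -0.0], [-0.049, -0.999, 0.0], [-0.0, -0.0, -1.0]]
ft_force: [0.7, -0.1, -0.6]
finger_gap: 0.0003
```

```bash
python3 - <<'E'
from h import *
import case
rows([.44,.07,.2],-2.9)
w=cams.grab_frame("wrist")
print("bar");blob(w,(18,150,90),(30,255,255),.016,600)
print("cork");blob(w,(3,100,30),(14,255,160),.020,1200)
print("weight",[(round(d["p"],2),np.round(d["point"],3)) for d in finder.spot_in(w,"weight")[:2]])
for f,n in((w,"w"),(cams.grab_frame("scene"),"scene"),(cams.grab_frame("side"),"side")):
    h=cv2.cvtColor(f["image"],cv2.COLOR_RGB2HSV);m=cv2.inRange(h,(14,150,110),(28,255,255));k,l,st,ce=cv2.connectedComponentsWithStats(m)
    e=[P(f,case.world([.4611,.3236,-.0509,t],("K",)))[0] for t in (0,.06,.2)]
    print(n,"knob pred",np.round(e,1).tolist(),"seen",[(int(st[i,4]),ce[i].round(1).tolist()) for i in range(1,k) if st[i,4]>15 and np.hypot(*(ce[i]-e[0]))<30])
    print(n,"weight pred",P(f,[[.6517,-.096,.026]]).round(1).tolist())
    hh=f["image"].astype(int);m=np.uint8((hh.max(2)<95)&(hh.max(2)-hh.min(2)<25))
    u=P(f,[[.6517,-.096,.026]])[0];k,l,st,ce=cv2.connectedComponentsWithStats(m);print([(int(st[i,4]),ce[i].round(1).tolist()) for i in range(1,k) if st[i,4]>30 and np.hypot(*(ce[i]-u))<15])
E
```

```text
at [0.4325 0.0645 0.1897] t 59.45 gap 0.0003 F [ 0.7 -0.1 -0.6]
shift tot [ 0.0361 -0.0296 -0.0514] turn [-0.      0.      0.0004] mm [ 7.5  5.5 10.3]
bar
[ 450  133   40   62 1817] circ [624.8  76.7] 42.8 rect [array([623.2,  76.7]), array([79.2, 39.5]), np.float64(83.1)]
[  90  384  333   16 3325] circ [ 307.9 -294.3] 272.2 rect [array([ 308.6, -278.9]), array([ 30.8, 544.4]), np.float64(87.2)]
cork
[ 279    0  120   43 3450] circ [461.3 253.1] 68.3 rect [array([461.2, 247.5]), array([ 42.2, 133.7]), np.float64(87.2)]
[ 298  155   55   82 2293] circ [434.1  39.2] 59.2 rect [array([434.7,  39.1]), array([114.1,  38.7]), np.float64(67.5)]
weight [(0.78, array([ 0.643, -0.092,  0.042]))]
w knob pred [[301.2, -101.6], [304.0, -106.3], [312.8, -117.4]] seen []
w weight pred [[481.6, 286.1]]
[(264, [473.8, 278.0]), (429, [486.6, 291.7])]
scene knob pred [[375.9, 136.2], [376.6, 134.9], [378.8, 132.2]] seen [(70, [376.3, 138.6])]
scene weight pred [[361.3, 238.9]]
[(197, [361.3, 238.8])]
side knob pred [[250.9, 324.6], [249.7, 322.7], [246.4, 318.2]] seen []
side weight pred [[280.5, 190.3]]
[(102, [281.2, 190.2])]
```

```bash
python3 -c "
from station import manip
print(manip.hand_in())"
```

```text
the job is handed in; nothing more can be done
None
```

The stack is apart, the lid is closed, and the job was handed in at about 60 s of the 131 s. `hand_in()` reports no verdict.

**Placing:**
- **Weight:** it stands centred on the blue pad; the last scene and side views put it within 1 px of where it should be.
- **Bar:** it lies on the green strip about 1 mm from its middle and within about 1° of its line.
- **Cork:** it lies in the dish about 1 mm from the middle, at the dish's angle.
- **Keel:** it went into the case about 17 mm to the robot's side of the middle, to keep the gripper clear of the open lid. I released it at floor height, but could not see it after the lid closed.
- **Lid:** I pushed it slowly at about 1 rad/s. It came up firm (13 N) at the rim height, and the knob in the scene view is within 3 px of the closed position. The knob was out of view for the wrist camera and not detected in the side camera, so only one view confirms that.

**What went wrong or disagreed:**
- **Finger length:** the fingertips end about 39 mm short of the reported tool point. The first two attempts to grip the weight closed on air because of this; the first had also been lifted before the fingers finished closing. The stack was not disturbed. I fixed the offset by touching the top of the bar, and later contacts matched it.
- **Object finder:** it put the lid knob about 40 mm from where my fit did, and was up to 13 mm off on the weight. I used my own measurements instead.

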